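# Dry-fit the heels on two shoe soles

## Task

Build up the heel on each of the two shoe soles: set the heel block of matching size on the sole's heel seat, rounded back to the rear edge and flat front on the scribed line, then lay the black rubber top piece of the same size squarely on the block, flush all round. Finish with both heels lying flat and let go of, and leave the polish tin, the sanding block and the hammer where they are.

Things in the scene. Friction and masses are not known exactly. Their poses are not given: they have to be found in the camera images.
- sole_large: Sizes in mm. The large flat pale natural-leather shoe sole, 290 long, 102 at its widest, 6 thick, tacked to the bench so it does not move. Origin: middle of its length on the underside (bench level). +x points to the toe, z up. Its heel seat is the rounded rear end, 62 wide and 70 long, ended on the toe side by a thin dark scribed line; the seat's centre is 110 behind the origin (x = -110, y = 0), its top face 6 above the bench.
- block_large: Sizes in mm. The large heel block: loose, D-shaped, brown stacked leather, 70 long (x), 62 wide (y), 28 high. Rounded at its back (-x), flat front face at +x, parallel flat sides from the middle to the front. Origin: underside, middle of length and width. z up.
- lift_large: Sizes in mm. The large top piece: loose, D-shaped black rubber slab with the same outline as the large heel block, 70 long (x), 62 wide (y), but only 10 thick. Rounded back at -x, flat front face at +x. Origin: underside, middle of length and width. z up. Ring of tiny brass nail heads on top.
- sole_small: Sizes in mm. The small flat pale natural-leather shoe sole, 200 long, 76 at its widest, 6 thick, tacked to the bench so it does not move. Origin: middle of its length on the underside (bench level). +x points to the toe, z up. Its heel seat is the rounded rear end, 44 wide and 52 long, ended on the toe side by a thin dark scribed line; the seat's centre is 74 behind the origin (x = -74, y = 0), its top face 6 above the bench.
- block_small: Sizes in mm. The small heel block: loose, D-shaped, brown stacked leather, 52 long (x), 44 wide (y), 22 high. Rounded at its back (-x), flat front face at +x, parallel flat sides from the middle to the front. Origin: underside, middle of length and width. z up.
- lift_small: Sizes in mm. The small top piece: loose, D-shaped black rubber slab with the same outline as the small heel block, 52 long (x), 44 wide (y), but only 10 thick. Rounded back at -x, flat front face at +x. Origin: underside, middle of length and width. z up. Ring of tiny brass nail heads on top.
- tin: Sizes in mm. Round metal polish tin, 57 diameter, 23 high, loose; not part of the job. Origin: centre of underside.
- sander: Sizes in mm. Rectangular cork sanding block, 70 x 42 x 25 high, loose; not part of the job. Origin: centre of underside.
- hammer: Sizes in mm. Hammer lying at the right side of the bench, 250 long, loose; not part of the job. Origin: underside, at the middle of its length; handle along -x, head at +x.
Mind the look-alikes: they are no part of the job. Leave any purple look-alike of the sole_small alone.

How it is judged:
By the outcome, as a careful person would: the job done as asked, in the order asked, and still so for the second after the job is handed in, with the robot touching nothing.
It also fails if it takes over 109 s, if anything falls off the work surface, if the arm or the gripper's body presses on something with over 40 N, if the wrist force passes 120 N, or if a joint passes its speed limit or range.

## Robot

A 6-joint arm with a two-finger parallel gripper is mounted at the origin on the work surface. World frame = base frame: x ahead of the robot, y to its left, z up, the work surface at z = 0. Lengths are in m, angles in rad, forces in N, time in s.
With the tool pointing down it reaches from about 0.3 to 0.875 m from the base axis. Payload 6.4 kg.
Tool frame: the origin (TCP) lies midway between the tips of the shut fingers; the grasp point (between the pads) lies 19 mm behind it (ctrl.pinch_z is the distance from the TCP to the grasp point, in m); z points along the fingers, y is the line along which they close (so a half turn about z gives the same grasp; the last joint's range is limited). The gripper opens to 85 mm and grips with 20 to 120 N. Pads are 22 mm wide; open, the fingers measure 114 mm over their backs; the gripper's body (76 mm by 85 mm) begins 54 mm behind the grasp point. The pads swing forward as they close: fully open they stand 13 mm farther back than shut.
Start: joints at [-1.436, 0.181, 1.607, -0, 1.354, -0.206], TCP at [0.192, -0.542, 0.194] pointing down, gripper open.
Joint ranges: [-2.99, 2.99], [-0.89, 2.07], [0.3, 2.58], [-1.14, 4.28], [0, 2.63], [-3.12, 3.12]. Speed limits (rad/s): [2.57, 2.57, 3.01, 3.14, 3.14, 3.14].

## Interface

Orientations are given as a unit quaternion [w, x, y, z].
In Python, from bench import ctrl gives the robot as it stands.
- The arm moves only by the tool apply_moves, never from a script. Its argument "moves" is a list of rows, each an object with "jaw": the opening, from 0 (shut) to 1 (fully open); "offset": the shift along the tool's x, y, z in mm, a list of three; "rot": the turn, a rotation vector about the tool's x, y, z in degrees, a list of three. In form: [{"jaw": jaw, "offset": [dx, dy, dz], "rot": [ax, ay, az]}, ...]. A call has exactly 5 rows; each row shifts and turns the commanded pose from where the row before left it, along the tool's axes as they then stand; what a row does not reach is not made up. A row lasts 1/8 s, in which the tool goes at most 62.5 mm and 10.7 degrees, less where a joint would pass 70% of its speed; a pose out of reach is approached as far as the arm can. A call is refused whole if a number of a shift passes 62.5 or a number of a turn 10.7, either way. A call with a gripper value outside its range is refused whole. The fingers move at their own pace and stop on an object; the grip force is fixed at half the most. Time passes only in rows, so rows that do not move let the fingers close, or fill a call up. It gives the time, the measured TCP pose, the force, the opening and the grip force at its end, in the units of the state.
- ctrl.get_obs(): the state, without advancing time (a new reading comes with each control period).
- ctrl.camera(name): name is "side" or "top" or "wrist"; returns (picture, depth): 384x512x3 uint8, red, green, blue; 384x512 float32, m along the optical axis (not along the pixel's ray), 0 where there is no reading.
- ctrl.camera_params(name): a dict with "K" (3x3 intrinsics, pixels), "cam_to_world" (4x4, takes a point from camera to world coordinates); the wrist camera has in their place "mount" (4x4, takes a point from camera to tool coordinates, whose origin is the TCP and whose axes are the flange's). Camera axes: x right, y down, z forward; pixel columns grow to the right and rows downward; lengths in m; the calibration is good to about 2 mm. A picture is of the moment at which its call begins: read the wrist's pose just before it. camera_params takes no time and is no camera call.
- ctrl.hand_in(): hands the job in; it is judged then, once.
Trained networks look in the newest picture that a camera, given by its name, has taken for a name from the list of things; names that differ only in an ending like _2 or _b are one class to them, and where a whole thing is asked for, a point or a joint stands for the part that bears it (a point fixed in the world has none). Each returns a list of dicts, best first, with "score" (0 to 1); they miss things now and then, are a little off and sometimes report something else, mostly with a low value. They report only what shows in the picture. A call takes as long as a camera call. They do not tell look-alikes from the thing itself.
- ctrl.outline_of(camera, target): "region" (384x512 bool, what is visible of it) and "position" ([column, row] in pixels, amid what is visible of it).
The state is a dict: "time_s": time; "q": joint angles; "dq": joint speeds; "joint_efforts": joint torques, N m; "eef_pos": TCP position; "eef_rot": TCP orientation; "wrist_force": force on the tool from outside, world axes, zero at the start; "torque": the same for the moment, N m; "opening": opening from 0.0 (shut) to 1.0 (fully open); "grasp_force": force on a finger pad.
Only numpy, scipy, OpenCV 4.12 (cv2) and the standard library are available. Lean on these libraries where they do the work, as an engineer would, in place of code of your own. Each camera call takes 0.05 s, during which the arm holds its last target. There are 200 camera calls.

## Working session

There is one attempt and no reset: what is moved stays moved. The work goes in short steps, Python scripts to look and compute and a tool call to move; the robot and the scene stay as the last step left them, time stands still between calls to the robot, and variables do not carry over. Pictures are saved under pics/ and viewed, at most 14 in all, crops included, and the job is handed in when it is done.

Besides the shell and the picture viewer there is one more tool, called after "Emit:" as name(argument=value, ...), one argument or row to a line, values as JSON. apply_moves: Moves the arm, as the interface text tells. Its arguments: {"type":"object","properties":{"moves":{"type":"array"}},"required":["moves"]}

```bash
mkdir -p pics; ls; python3 - <<'E'
from bench import ctrl
import cv2,numpy as np
o=ctrl.get_obs();print(o['time_s'],o['eef_pos'],o['eef_rot'],ctrl.pinch_z)
ims=[]
for c in ['top','side']:
    im,d=ctrl.camera(c);cv2.imwrite(f'pics/{c}0.png',cv2.resize(im[:,:,::-1],(800,600)))
    np.savez(f'{c}0.npz',im=im,d=d)
    p=ctrl.camera_params(c);print(c,np.round(p['K'],1).tolist(),np.round(p['cam_to_world'],3).tolist())
    for t in ['sole_large','block_large','lift_large','sole_small','block_small','lift_small','tin','sander','hammer']:
        if c=='side':break
        print(t,[(round(r['score'],2),np.round(r['position']).tolist(),int(r['region'].sum())) for r in ctrl.outline_of(c,t)])
print(ctrl.camera_params('wrist'))
E
```

```text
pics
0.0 [ 0.19212455 -0.54129567  0.1930775 ] [-8.87998194e-04  9.85515446e-01  1.69583360e-01  3.29464147e-05] 0.0187
top [[456.6, 0.0, 254.4], [0.0, 456.6, 190.1], [0.0, 0.0, 1.0]] [[-0.003, -0.999, 0.045, 0.406], [-0.999, 0.004, 0.032, -0.079], [-0.032, -0.045, -0.998, 1.077], [0.0, 0.0, 0.0, 1.0]]
sole_large [(0.74, [171.0, 75.0], 3460)]
block_large [(0.82, [268.0, 197.0], 705)]
lift_large [(0.8, [207.0, 182.0], 708)]
sole_small [(0.96, [325.0, 71.0], 1771), (0.91, [366.0, 296.0], 1939)]
block_small [(0.9, [149.0, 184.0], 437)]
lift_small [(0.7, [373.0, 198.0], 392)]
tin [(0.64, [325.0, 187.0], 488)]
sander [(0.89, [104.0, 198.0], 635)]
hammer [(0.77, [431.0, 152.0], 1448)]
side [[495.9, 0.0, 244.6], [0.0, 495.9, 190.3], [0.0, 0.0, 1.0]] [[-0.849, -0.32, 0.42, -0.161], [-0.528, 0.495, -0.69, 0.964], [0.012, -0.807, -0.59, 0.925], [0.0, 0.0, 0.0, 1.0]]
{'K': array([[264.70082485,   0.        , 252.00356019],
       [  0.        , 264.70082485, 188.36831053],
       [  0.        ,   0.        ,   1.        ]]), 'mount': array([[-1.18834584e-03, -9.61955858e-01, -2.73202333e-01,
         6.86307958e-02],
       [ 9.99999243e-01, -1.23067793e-03, -1.64240753e-05,
         8.23985281e-04],
       [-3.20424846e-04, -2.73202145e-01,  9.61956592e-01,
        -1.79265131e-01],
       [ 0.00000000e+00,  0.00000000e+00,  0.00000000e+00,
         1.00000000e+00]])}
```

View pics/top0.png

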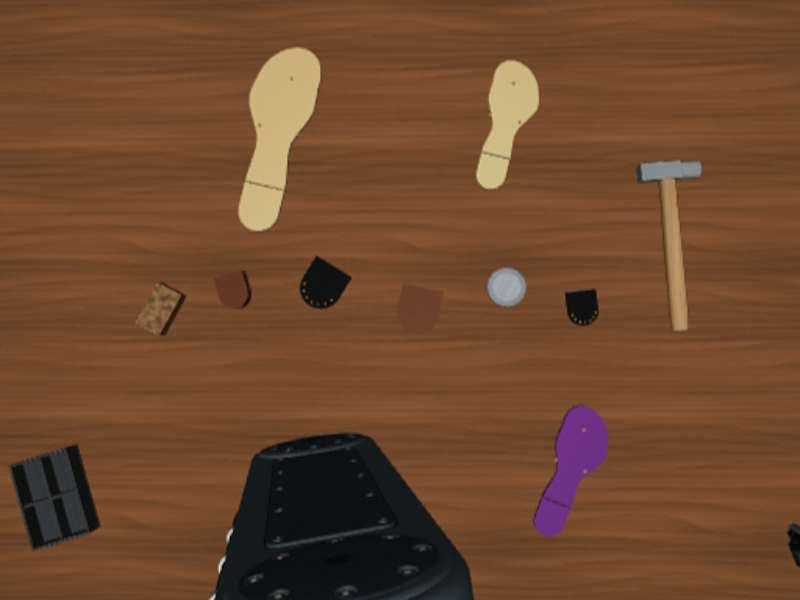

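View pics/side0.png

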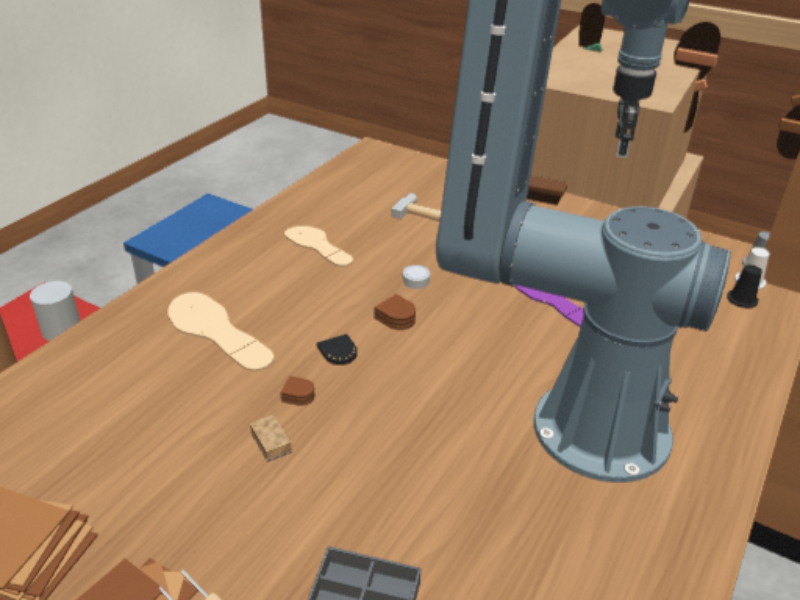

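Two candidates fit sole_small: the pale one at top px (325,71) and the purple one at (366,296). The pale natural-leather one fits the description, and the purple one is the look-alike to leave alone. I'll confirm this in a crop and fit poses from the outlines.

```bash
cat > h.py <<'E'
from bench import ctrl
import cv2,numpy as np
from scipy.optimize import minimize
from scipy.spatial.transform import Rotation as R
S={'block_large':(70,62,28),'lift_large':(70,62,10),'block_small':(52,44,22),'lift_small':(52,44,10),'sole_large':(70,62,6),'sole_small':(52,44,6)}
def D(L,W):
    a=np.linspace(np.pi/2,1.5*np.pi,40)
    return np.r_[np.c_[L/2*np.cos(a),W/2*np.sin(a)],[[L/2,-W/2],[L/2,W/2]]]/1e3
def tool():
    o=ctrl.get_obs();q=np.array(o['eef_rot']);T=np.eye(4)
    T[:3,:3]=R.from_quat(np.r_[q[1:],q[0]]).as_matrix();T[:3,3]=o['eef_pos'];return T
def cam(c):
    T=tool() if c=='wrist' else None
    im,d=ctrl.camera(c);p=ctrl.camera_params(c)
    return im,d,p['K'],(T@p['mount'] if T is not None else p['cam_to_world'])
def proj(P,K,C):
    q=(np.c_[P,np.ones(len(P))]@np.linalg.inv(C).T)[:,:3]@K.T;return q[:,:2]/q[:,2:]
def back(uv,z,K,C):
    r=C[:3,:3]@np.linalg.inv(K)@np.r_[uv,1];return C[:3,3]+r*(z-C[2,3])/r[2]
def place(p,pts,z):
    c,s=np.cos(p[2]),np.sin(p[2]);return np.c_[pts@[[c,s],[-s,c]]+p[:2],np.full(len(pts),z)]
def fill(shape,uv,s=4):
    m=np.zeros((shape[0],shape[1]),np.uint8)
    m=cv2.resize(m,None,fx=s,fy=s,interpolation=0)
    cv2.fillPoly(m,[np.round((uv+.5)*s*16-8).astype(np.int32)],255,cv2.LINE_AA,4)
    return cv2.resize(m,(shape[1],shape[0]),interpolation=cv2.INTER_AREA)/255.
def opt(f,starts,st=(.004,.004,.15)):
    best=None
    for x0 in starts:
        x0=np.array(x0);r=minimize(f,x0,method='Nelder-Mead',options=dict(initial_simplex=np.r_[[x0],x0+np.diag(st)],xatol=1e-5,fatol=1e-3,maxiter=250))
        if best is None or r.fun<best.fun:best=r
    return best.x,best.fun
def fit(name,mask,K,C,z0=0,x0=None,gray=None):
    """mask -> x,y,yaw of the D shape's centre in the world (whole silhouette, or the heel seat for a sole)"""
    L,W,H=S[name];d=D(L,W);v,u=np.nonzero(mask);zt=z0+H/1e3
    x1,y1,x2,y2=max(u.min()-15,0),max(v.min()-15,0),u.max()+15,v.max()+15
    m=mask[y1:y2,x1:x2].astype(float);o=np.array([x1,y1])
    sole=name.startswith('sole')
    half=np.array([[L/2,-W],[L/2,W],[-L,W],[-L,-W]])/1e3
    def f(p):
        P=proj(place(p,d,zt),K,C)-o
        if sole:
            h=fill(m.shape,proj(place(p,half,zt),K,C)-o)
            return (np.abs(fill(m.shape,P)-m)*h).sum()-(2e-2*line(p) if gray is not None else 0)
        P=np.r_[P,proj(place(p,d,z0),K,C)-o];P=cv2.convexHull(P.astype(np.float32))[:,0]
        return np.abs(fill(m.shape,P)-m).sum()
    def line(p):
        t=np.linspace(-.4,.4,40)*W
        g=lambda x:cv2.remap(gray,*[a.astype(np.float32)[:,None] for a in proj(place(p,np.c_[np.full(40,x),t]/1e3,zt),K,C).T],cv2.INTER_LINEAR).mean()
        return ((g(L/2-4)+g(L/2+4))/2-g(L/2))*len(u)**.5
    if x0 is None:
        c=back([u.mean(),v.mean()],z0+H/2e3,K,C)[:2]
        starts=[(c[0],c[1],a) for a in np.radians(np.arange(-180,180,30))]
    else: starts=[x0,np.array(x0)+[0,0,.1],np.array(x0)-[0,0,.1]]
    return opt(f,starts)
def find(c,name,near=None,z0=0,x0=None):
    im,d,K,C=cam(c);r=ctrl.outline_of(c,name)
    if not r:print(name,'not seen');return None
    if near is not None:
        r.sort(key=lambda e:np.linalg.norm(back(e['position'],.01,K,C)[:2]-near[:2]))
    m=r[0]['region'];g=cv2.cvtColor(im,cv2.COLOR_RGB2GRAY).astype(np.float32)
    p,e=fit(name,m,K,C,z0,x0,g if name.startswith('sole') else None)
    print(c,name,'score %.2f px %d err %.1f'%(r[0]['score'],m.sum(),e),'x %.1f y %.1f yaw %.2f'%(p[0]*1e3,p[1]*1e3,np.degrees(p[2])))
    return p,im,K,C,m
def draw(im,name,p,z,K,C):
    L,W,H=S[name];uv=proj(place(p,D(L,W),z),K,C)
    cv2.polylines(im,[np.round(uv*16).astype(np.int32)],True,(0,255,0),1,cv2.LINE_AA,4)
def go(x,y,z,yaw):
    """print tool-frame move to TCP (mm, mm, mm), heading deg"""
    T=tool();h=np.degrees(np.arctan2(T[1,0],T[0,0]))
    Rz=R.from_euler('z',h,degrees=True).as_matrix()@np.diag([1,-1,-1.])
    d=Rz.T@(np.array([x,y,z])-T[:3,3]*1e3)
    tilt=T[:3,:3].T@[0,0,-1]
    print('at',np.round(T[:3,3]*1e3,1),'head %.2f'%h,'tilt deg',np.round(np.degrees(tilt[:2]),2),'-> tool offset',np.round(d,1),'rotz %.2f'%-((yaw-h+180)%360-180),'t %.2f'%ctrl.get_obs()['time_s'])
E
python3 - <<'E'
from h import *
im,d,K,C=cam('top');out=im.copy()
for n in S:
    r=ctrl.outline_of('top',n)
    if n=='sole_small': r.sort(key=lambda e:e['position'][1])
    m=r[0]['region'];x0=None;g=None
    if n.startswith('sole'):
        g=cv2.cvtColor(im,cv2.COLOR_RGB2GRAY).astype(np.float32)
        uv=(165,131) if 'large' in n else (314,108)
        c=back(uv,.006,K,C);x0=(c[0],c[1],-.2)
    p,e=fit(n,m,K,C,0,x0,g);draw(out,n,p,S[n][2]/1e3,K,C)
    print(n,int(m.sum()),round(e,1),np.round(p[:2]*1e3,1),round(np.degrees(p[2]),1))
z=lambda a:cv2.resize(out[a[1]:a[3],a[0]:a[2],::-1],None,fx=2.4,fy=2.4,interpolation=cv2.INTER_CUBIC)
a=z((80,20,410,230));cv2.imwrite('pics/fit1.png',a)
E
```

```text
block_large 738 32.3 [433.2 -75. ] -12.6
lift_large 741 32.9 [471.9  69.7] -31.4
block_small 434 25.1 [465.  201.7] 18.2
lift_small 452 39.2 [ 437.8 -321. ] 5.7
sole_large 3653 -19.1 [591.7 165.6] -13.7
sole_small 1739 -14.6 [ 643.8 -186.8] -14.6
```

View pics/fit1.png

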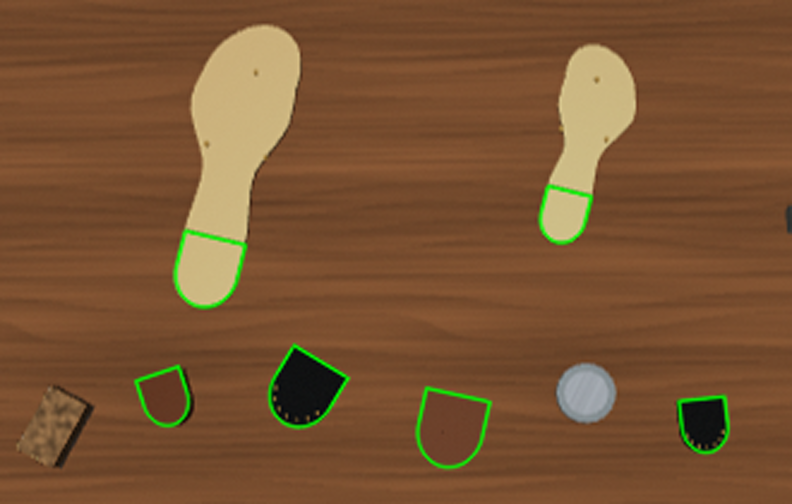

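The crop shows the pale small sole, heel at (565,215), with its scribed line. This is the real one. All six fits sit well on the outlines. Next I'll hover over block_large.

```bash
python3 -c "
from h import *
go(445,-78,200,-12.6)"
```

```text
at [ 192.2 -541.9  194. ] head 19.52 tilt deg [0. 0.] -> tool offset [ 393.3 -352.8   -6. ] rotz 32.12 t 0.90
```

Emit:
apply_moves(
  moves=[
    {"jaw": 1,"offset": [39.3,-35.3,-0.6],"rot": [0,0,0]},
    {"jaw": 1,"offset": [39.3,-35.3,-0.6],"rot": [0,0,0]},
    {"jaw": 1,"offset": [39.3,-35.3,-0.6],"rot": [0,0,0]},
    {"jaw": 1,"offset": [39.3,-35.3,-0.6],"rot": [0,0,0]},
    {"jaw": 1,"offset": [39.3,-35.3,-0.6],"rot": [0,0,0]},
  ],
)

```text
time_s: 1.52
eef_pos: [0.319, -0.3085, 0.1972]
eef_rot: [0.0, 0.986, 0.169, 0.0]
wrist_force: [1.2, -0.5, 0.4]
opening: 1.0
grasp_force: 0.0
```

Emit:
apply_moves(
  moves=[
    {"jaw": 1,"offset": [39.3,-35.3,-0.6],"rot": [0,0,0]},
    {"jaw": 1,"offset": [39.3,-35.3,-0.6],"rot": [0,0,0]},
    {"jaw": 1,"offset": [39.3,-35.3,-0.6],"rot": [0,0,0]},
    {"jaw": 1,"offset": [39.3,-35.3,-0.6],"rot": [0,0,8]},
    {"jaw": 1,"offset": [32.1,-42,-0.6],"rot": [0,0,8]},
  ],
)

```text
time_s: 2.15
eef_pos: [0.4433, -0.0752, 0.2004]
eef_rot: [0.0, 1.0, 0.028, 0.001]
wrist_force: [0.6, -1.3, -0.2]
opening: 1.001
grasp_force: 0.0
```

Emit:
apply_moves(
  moves=[
    {"jaw": 1,"offset": [0,0,0],"rot": [0,0,8]},
    {"jaw": 1,"offset": [0,0,0],"rot": [0,0,8.1]},
    {"jaw": 1,"offset": [0,0,0],"rot": [0,0,0]},
    {"jaw": 1,"offset": [0,0,0],"rot": [0,0,0]},
    {"jaw": 1,"offset": [0,0,0],"rot": [0,0,0]},
  ],
)

```text
time_s: 2.78
eef_pos: [0.4424, -0.077, 0.2]
eef_rot: [0.0, 0.994, -0.109, 0.0]
wrist_force: [-0.2, 0.4, 0.4]
opening: 0.999
grasp_force: 0.0
```

```bash
python3 - <<'E'
from h import *
p,im,K,C,m=find('wrist','block_large')
out=im.copy();draw(out,'block_large',p,.028,K,C);draw(out,'block_large',p,0,K,C)
cv2.imwrite('pics/w1.png',cv2.resize(out[:,:,::-1],(800,600)))
c,s=np.cos(p[2]),np.sin(p[2])
go(p[0]*1e3+12*c,p[1]*1e3+12*s,4,np.degrees(p[2]))
E
```

```text
wrist block_large score 0.73 px 2214 err 62.6 x 435.4 y -74.8 yaw -12.77
at [442.4 -76.9 200. ] head -12.55 tilt deg [-0.  0.] -> tool offset [  4.7  -0.5 196. ] rotz 0.22 t 2.88
```

View pics/w1.png

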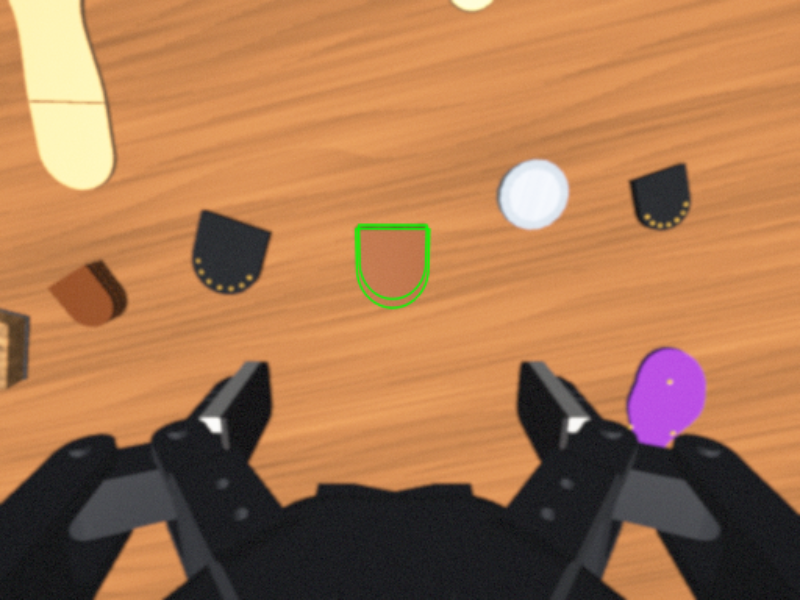

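Emit:
apply_moves(
  moves=[
    {"jaw": 1,"offset": [4.7,-0.5,50],"rot": [0,0,0.2]},
    {"jaw": 1,"offset": [0,0,50],"rot": [0,0,0]},
    {"jaw": 1,"offset": [0,0,50],"rot": [0,0,0]},
    {"jaw": 1,"offset": [0,0,30],"rot": [0,0,0]},
    {"jaw": 1,"offset": [0,0,15],"rot": [0,0,0]},
  ],
)

```text
time_s: 3.5
eef_pos: [0.446, -0.0769, 0.0034]
eef_rot: [-0.0, 0.994, -0.111, -0.001]
wrist_force: [-0.1, 0.4, 0.6]
opening: 1.002
grasp_force: 0.0
```

Emit:
apply_moves(
  moves=[
    {"jaw": 1,"offset": [0,0,0],"rot": [0,0,0]},
    {"jaw": 0.5,"offset": [0,0,0],"rot": [0,0,0]},
    {"jaw": 0.5,"offset": [0,0,0],"rot": [0,0,0]},
    {"jaw": 0.5,"offset": [0,0,0],"rot": [0,0,0]},
    {"jaw": 0.5,"offset": [0,0,0],"rot": [0,0,0]},
  ],
)

```text
time_s: 4.12
eef_pos: [0.4474, -0.0774, 0.0054]
eef_rot: [0.0, 0.994, -0.111, 0.0]
wrist_force: [0.1, 0.1, 0.5]
opening: 0.497
grasp_force: 0.0
```

```bash
python3 - <<'E'
from h import *
im,d,K,C=cam('wrist');cv2.imwrite('pics/w2.png',cv2.resize(im[:,:,::-1],(640,480)))
o=ctrl.get_obs();print(o['opening'],o['grasp_force'])
E
```

```text
0.49925843194955616 0.0
```

View pics/w2.png

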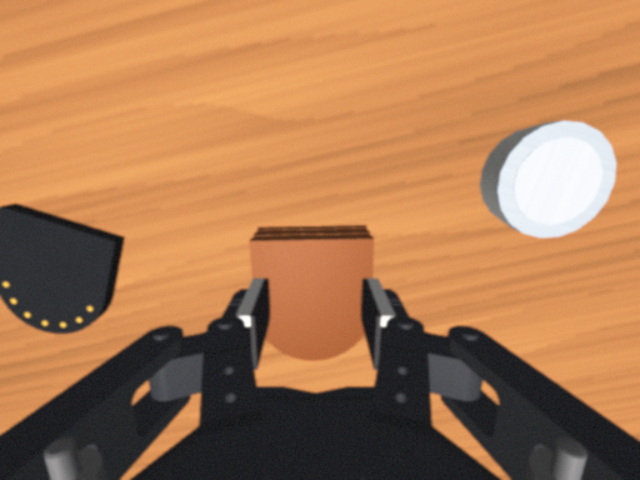

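```bash
python3 - <<'E'
from h import *
p=ctrl.camera_params('wrist')
P=np.array([[x,31,z] for x in(11,0,-11) for z in (-5.5,-19,-30)])/1e3
print(np.c_[P*1e3,proj(P,p['K'],p['mount'])*1.25].round(0).tolist())
find('wrist','block_large');go(0,0,0,0)
E
```

```text
[[11.0, 31.0, -6.0, 369.0, 251.0], [11.0, 31.0, -19.0, 373.0, 259.0], [11.0, 31.0, -30.0, 377.0, 267.0], [0.0, 31.0, -6.0, 368.0, 269.0], [0.0, 31.0, -19.0, 372.0, 279.0], [0.0, 31.0, -30.0, 376.0, 288.0], [-11.0, 31.0, -6.0, 367.0, 287.0], [-11.0, 31.0, -19.0, 371.0, 298.0], [-11.0, 31.0, -30.0, 375.0, 308.0]]
wrist block_large score 0.87 px 8474 err 1056.5 x 435.3 y -74.5 yaw -12.16
at [447.2 -77.3   5.1] head -12.77 tilt deg [-0.01 -0.  ] -> tool offset [-453.2   23.5    5.1] rotz -12.77 t 4.28
```

```bash
python3 - <<'E'
from h import *
im,d,K,C=cam('wrist');M=ctrl.camera_params('wrist')['mount']
for (u,v) in [(365,284),(372,284),(380,284),(366,295),(369,300),(371,310),(374,325),(376,345),(378,360),(315,300),(340,300),(310,239),(310,227)]:
    u/=1.25;v/=1.25;z=d[int(round(v)),int(round(u))]
    q=M@np.r_[np.linalg.inv(K)@[u,v,1]*z,1];print(round(u*1.25),round(v*1.25),(q[:3]*1e3).round(1))
E
```

```text
365 284 [ 10.   22.6 -47.7]
372 284 [ 10.9  25.3 -49.5]
380 284 [ 10.6  28.8 -48.9]
366 295 [  7.   22.5 -52.1]
369 300 [  7.8  22.8 -58.3]
371 310 [  7.   22.5 -64.9]
374 325 [  4.   22.9 -70.7]
376 345 [ -0.9  22.9 -76.1]
378 360 [ -6.9  23.8 -76.4]
315 300 [-10.3   1.  -22.4]
340 300 [-10.6  14.1 -21.9]
310 239 [ 22.6  -1.4 -21.6]
310 227 [23.1 -1.7  0.5]
```

Emit:
apply_moves(
  moves=[
    {"jaw": 0.9,"offset": [0,0,-10],"rot": [0,0,0]},
    {"jaw": 0.9,"offset": [0,0,0],"rot": [0,0,0]},
    {"jaw": 0.9,"offset": [0,0,0],"rot": [0,0,0]},
    {"jaw": 0.9,"offset": [0,0,0],"rot": [0,0,0]},
    {"jaw": 0.9,"offset": [0,0,0],"rot": [0,0,0]},
  ],
)

```text
time_s: 4.95
eef_pos: [0.447, -0.0772, 0.0148]
eef_rot: [-0.0, 0.994, -0.111, -0.0]
wrist_force: [-0.2, 0.1, 0.5]
opening: 0.899
grasp_force: 0.0
```

```bash
cat >> h.py <<'E'
def cloud():
    im,d,K,C=cam('wrist');M=ctrl.camera_params('wrist')['mount'];v,u=np.nonzero(d>0)
    q=np.c_[np.c_[u,v,np.ones(len(u))]@np.linalg.inv(K).T*d[v,u][:,None],np.ones(len(u))]@M.T
    return q[:,:3]*1e3,im,d
def tips():
    q,im,d=cloud();q=q[(abs(q[:,0])<14)&(q[:,2]<-35)&(q[:,2]>-100)]
    for s in(-1,1):
        a=q[(s*q[:,1]>5)&(s*q[:,1]<60)];k=np.argsort(-a[:,2])[:30]
        print('tip side',s,'z',np.percentile(a[:,2],[95,99,100]).round(1),'xyz',np.median(a[k],0).round(1),'min|y|',abs(a[:,1]).min().round(1))
E
python3 - <<'E'
from h import *
tips()
im,d,K,C=cam('side');T=tool();uv=proj(np.array([T[:3,3]]),K,C)[0];print(uv,T[:3,3])
u,v=uv.astype(int);cv2.circle(im,(u,v),2,(0,255,0),-1)
cv2.imwrite('pics/s2.png',cv2.resize(im[max(v-90,0):v+60,max(u-100,0):u+100,::-1],None,fx=3,fy=3,interpolation=cv2.INTER_CUBIC))
E
```

```text
tip side -1 z [-54.5 -49.  -45.7] xyz [  0.8 -37.2 -47.5] min|y| 32.7
tip side 1 z [-54.2 -49.  -46.6] xyz [  0.6  39.8 -48. ] min|y| 35.2
[252.00830803 198.31114212] [ 0.44701068 -0.0772054   0.01486531]
```

View pics/s2.png

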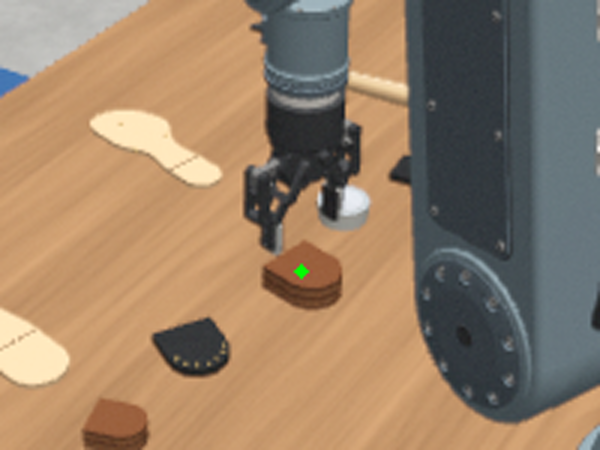

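Emit:
apply_moves(
  moves=[
    {"jaw": 1,"offset": [0,0,0],"rot": [0,0,0]},
    {"jaw": 1,"offset": [0,0,15],"rot": [0,0,0]},
    {"jaw": 1,"offset": [0,0,15],"rot": [0,0,0]},
    {"jaw": 1,"offset": [0,0,10],"rot": [0,0,0]},
    {"jaw": 1,"offset": [0,0,0],"rot": [0,0,0]},
  ],
)

```text
time_s: 5.68
eef_pos: [0.446, -0.0768, -0.0264]
eef_rot: [-0.0, 0.994, -0.111, -0.001]
wrist_force: [1.2, 0.4, -0.4]
opening: 1.0
grasp_force: 0.0
```

```bash
python3 - <<'E'
from h import *
tips();go(0,0,0,0)
q,im,d=cloud();cv2.imwrite('pics/w3.png',cv2.resize(im[100:340,100:420,::-1],(640,480)))
for y in range(25,60,3):
    a=q[(abs(abs(q[:,1])-y)<1.5)&(abs(q[:,0])<14)];print(y,np.percentile(a[:,2],[2,20,50,80,98]).round(0) if len(a) else None)
E
```

```text
tip side -1 z [-52.9 -52.1 -49.2] xyz [  0.8 -41.4 -50.8] min|y| 5.1
tip side 1 z [-52.9 -52.1 -48.6] xyz [  0.9  44.1 -50.8] min|y| 5.2
at [446.6 -77.  -25.7] head -12.78 tilt deg [0.09 0.02] -> tool offset [-452.6   23.6  -25.7] rotz -12.78 t 5.72
25 [-134. -132.  -53.  -53.  -52.]
28 [-134. -132.  -54.  -53.  -52.]
31 [-134. -132. -128.  -53.  -52.]
34 [-134. -133. -131. -123. -117.]
37 [-121. -118. -117. -100.  -24.]
40 [-118. -115.  -75.  -26.  -24.]
43 [-114.  -95.  -74.  -56.  -25.]
46 [-111. -103.  -86.  -26.  -24.]
49 [-108. -102.  -91.  -26.  -24.]
52 [-104. -102. -100.  -26.  -24.]
55 [-131. -103. -101.  -67.  -24.]
58 [-132. -127. -120. -103.  -25.]
```

View pics/w3.png

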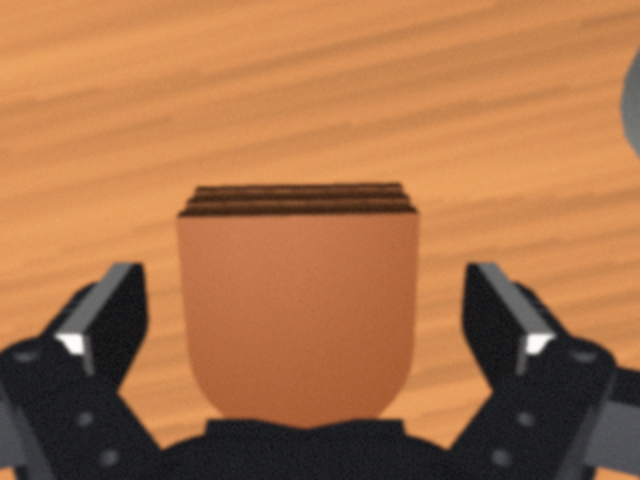

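Emit:
apply_moves(
  moves=[
    {"jaw": 1,"offset": [0,0,9],"rot": [0,0,0]},
    {"jaw": 1,"offset": [0,0,9],"rot": [0,0,0]},
    {"jaw": 0.5,"offset": [0,0,0],"rot": [0,0,0]},
    {"jaw": 0.5,"offset": [0,0,0],"rot": [0,0,0]},
    {"jaw": 0.5,"offset": [0,0,0],"rot": [0,0,0]},
  ],
)

```text
time_s: 6.4
eef_pos: [0.4478, -0.0776, -0.0425]
eef_rot: [0.0, 0.994, -0.111, 0.001]
wrist_force: [-0.7, -0.7, 3.6]
opening: 0.716
grasp_force: 67.6
```

```bash
python3 - <<'E'
from h import *
go(0,0,0,0);o=ctrl.get_obs();print(o['opening'],o['grasp_force'],o['wrist_force'])
q,im,d=cloud();cv2.imwrite('pics/w4.png',cv2.resize(im[100:340,100:420,::-1],(640,480)))
E
```

```text
at [447.8 -77.6 -42.5] head -12.78 tilt deg [-0.07 -0.02] -> tool offset [-453.8   23.4  -42.5] rotz -12.78 t 6.40
0.7156526577181617 67.57909860141808 [-0.73413363 -0.67819563  3.56863562]
```

View pics/w4.png

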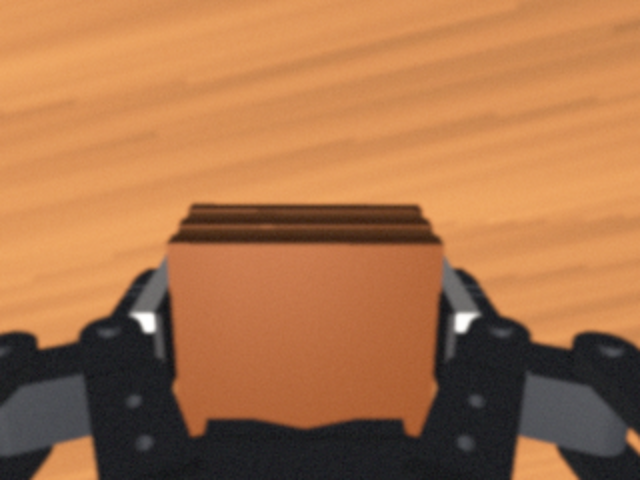

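Emit:
apply_moves(
  moves=[
    {"jaw": 0.5,"offset": [0,0,-10],"rot": [0,0,0]},
    {"jaw": 0.5,"offset": [0,0,-25],"rot": [0,0,0]},
    {"jaw": 0.5,"offset": [0,0,-28],"rot": [0,0,0]},
    {"jaw": 0.5,"offset": [3,-30,0],"rot": [0,0,0]},
    {"jaw": 0.5,"offset": [3,-50,0],"rot": [0,0,0]},
  ],
)

```text
time_s: 7.08
eef_pos: [0.4714, -0.0008, 0.0211]
eef_rot: [0.0, 0.994, -0.113, 0.001]
wrist_force: [1.2, 0.2, -0.6]
opening: 0.72
grasp_force: 65.3
```

Emit:
apply_moves(
  moves=[
    {"jaw": 0.5,"offset": [3,-60,0],"rot": [0,0,0]},
    {"jaw": 0.5,"offset": [2,-60,0],"rot": [0,0,0]},
    {"jaw": 0.5,"offset": [0.5,-45,0],"rot": [0,0,0]},
    {"jaw": 0.5,"offset": [0,-25,0],"rot": [0,0,0.9]},
    {"jaw": 0.5,"offset": [0,0,0],"rot": [0,0,0]},
  ],
)

```text
time_s: 7.7
eef_pos: [0.5178, 0.1852, 0.0202]
eef_rot: [-0.0, 0.993, -0.118, -0.0]
wrist_force: [-0.1, -0.2, -1.2]
opening: 0.716
grasp_force: 65.3
```

```bash
cat >> h.py <<'E'
def edge(im,x0,zt,hw,rng=6,ch=None):
    """straight front edge of a held/near thing, tool frame: near x=x0 mm at tool height zt mm; returns x at y=0, slope deg.
    strongest gradient in the image along tool x, +-rng mm"""
    p=ctrl.camera_params('wrist');K,M=p['K'],p['mount']
    g=cv2.GaussianBlur(im,(3,3),0).astype(np.float32).mean(2) if ch is None else ch
    xs=np.arange(x0-rng,x0+rng,.25);ys=np.linspace(-hw,hw,31);X,Y=np.meshgrid(xs,ys)
    uv=proj(np.c_[X.ravel(),Y.ravel(),np.full(X.size,zt)]/1e3,K,M).astype(np.float32)
    I=cv2.remap(g,uv[:,0].reshape(X.shape),uv[:,1].reshape(X.shape),cv2.INTER_LINEAR)
    return xs,ys,I
def fitline(xs,ys,V):
    e=xs[V.argmax(1)];k=np.ones(len(e),bool)
    for _ in range(4):
        c=np.polyfit(ys[k],e[k],1);r=abs(e-np.polyval(c,ys));k=r<max(.6,2*np.median(r[k]))
    return c[1],np.degrees(np.arctan(c[0])),int(k.sum())
E
python3 - <<'E'
from h import *
sx=find('wrist','sole_large',x0=(.5917,.1656,-.239))
p,im,K,C,m=sx
T=tool();t=T[:3,:3].T@(np.r_[p[:2],.006]-T[:3,3]);print('seat in tool',(t*1e3).round(1))
go(0,0,0,0);o=ctrl.get_obs();print(o['opening'],o['grasp_force'])
for nm,z,x0 in [('top front',-70.5,23),('bottom front',-42.5,23)]:
    xs,ys,I=edge(im,x0,z,26,8)
    print(nm,fitline(xs,ys,abs(np.gradient(cv2.GaussianBlur(I,(5,1),0),axis=1))))
out=im.copy();draw(out,'sole_large',p,.006,K,C)
cv2.imwrite('pics/w5.png',cv2.resize(out[:,:,::-1],(640,480)))
E
```

```text
wrist sole_large score 0.78 px 12892 err -147.2 x 593.1 y 167.4 yaw -13.58
seat in tool [77.3 -2.5 13.8]
at [517.4 183.2  19.9] head -13.62 tilt deg [ 0.04 -0.04] -> tool offset [-459.7  299.9   19.9] rotz -13.62 t 7.80
0.715973208787553 65.33605456352234
top front (np.float64(23.201612903225808), np.float64(-0.24991215562024685), 31)
bottom front (np.float64(22.975806451612907), np.float64(-0.12329058835781671), 31)
```

View pics/w5.png

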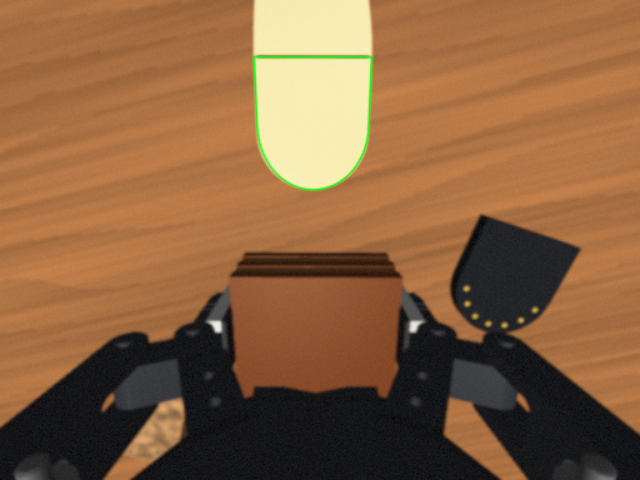

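```bash
cat >> h.py <<'E'
def sides(im,x,z,hw,rng=6):
    """y of the two sides of a held thing at tool x, z (mm)"""
    p=ctrl.camera_params('wrist');K,M=p['K'],p['mount'];g=cv2.GaussianBlur(im,(3,3),0).astype(np.float32)
    r=[]
    for s in(-1,1):
        ys=np.arange(s*hw-rng,s*hw+rng,.25)
        uv=proj(np.c_[np.full(len(ys),x),ys,np.full(len(ys),z)]/1e3,K,M).astype(np.float32)
        I=cv2.remap(g,uv[:,:1],uv[:,1:],cv2.INTER_LINEAR)[:,0]
        r.append(ys[np.abs(np.gradient(cv2.GaussianBlur(I,(1,5),0),axis=0)).sum(1)[3:-3].argmax()+3])
    return r
E
python3 - <<'E'
from h import *
im,d,K,C=cam('wrist')
for x,z in [(22.,-43.5),(22,-45),(22,-47),(22,-50),(21,-70.5)]:print(x,z,sides(im,x,z,31))
E
```

```text
22.0 -43.5 [np.float64(-30.0), np.float64(32.5)]
22 -45 [np.float64(-30.0), np.float64(32.5)]
22 -47 [np.float64(-30.0), np.float64(32.0)]
22 -50 [np.float64(-29.5), np.float64(31.75)]
21 -70.5 [np.float64(-30.0), np.float64(32.0)]
```

Emit:
apply_moves(
  moves=[
    {"jaw": 0.5,"offset": [30,-1.1,0],"rot": [0,0,0]},
    {"jaw": 0.5,"offset": [30,-1.1,0],"rot": [0,0,0]},
    {"jaw": 0.5,"offset": [29,-1,10],"rot": [0,0,0]},
    {"jaw": 0.5,"offset": [0,0,30],"rot": [0,0,0]},
    {"jaw": 0.5,"offset": [0,0,0],"rot": [0,0,0]},
  ],
)

```text
time_s: 8.48
eef_pos: [0.6024, 0.1638, -0.0227]
eef_rot: [0.001, 0.993, -0.12, -0.003]
wrist_force: [0.1, -0.0, -1.4]
opening: 0.713
grasp_force: 65.5
```

```bash
python3 - <<'E'
from h import *
im,d,K,C=cam('wrist');T=tool();go(0,0,0,0);zs=(6-T[2,3]*1e3)*-1
zs=T[2,3]*1e3-6;print('seat z',zs)
for x,z in [(22.,-43.5),(22,-45),(22,-47)]:print(x,z,sides(im,x,z,31))
xs,ys,I=edge(im,23,-42.5,26,5);print('bottom',fitline(xs,ys,abs(np.gradient(cv2.GaussianBlur(I,(5,1),0),axis=1))))
xs,ys,I=edge(im,27,zs,20,6);print('line',fitline(xs,ys,(cv2.GaussianBlur(I,(21,1),0)-I)))
cv2.imwrite('pics/w6.png',cv2.resize(im[60:300,100:420,::-1],(640,480)))
E
```

```text
at [603.5 164.3 -21.1] head -13.75 tilt deg [ 0.21 -0.07] -> tool offset [-547.2  303.1  -21.1] rotz -13.75 t 8.53
seat z -27.125372178572693
22.0 -43.5 [np.float64(-30.25), np.float64(32.5)]
22 -45 [np.float64(-30.25), np.float64(32.5)]
22 -47 [np.float64(-30.0), np.float64(32.0)]
bottom (np.float64(22.774193548387103), np.float64(-0.22658727680942656), 31)
line (np.float64(25.000000000000004), np.float64(-9.196858788418176e-15), 31)
```

View pics/w6.png

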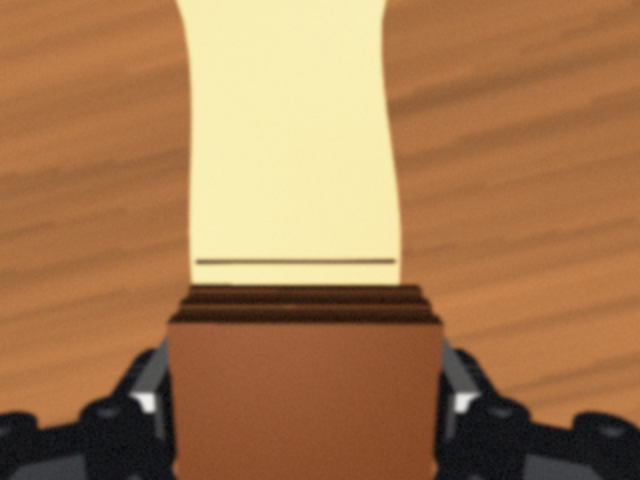

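Emit:
apply_moves(
  moves=[
    {"jaw": 0.5,"offset": [0,0,0],"rot": [0,0,0]},
    {"jaw": 0.5,"offset": [0,-0.5,4],"rot": [0,0,0]},
    {"jaw": 0.5,"offset": [0,0,4],"rot": [0,0,0]},
    {"jaw": 0.5,"offset": [0,0,0],"rot": [0,0,0]},
    {"jaw": 0.5,"offset": [0,0,0],"rot": [0,0,0]},
  ],
)

```text
time_s: 9.15
eef_pos: [0.6054, 0.1662, -0.028]
eef_rot: [0.0, 0.993, -0.119, -0.0]
wrist_force: [-0.4, -0.3, -0.6]
opening: 0.715
grasp_force: 65.5
```

```bash
cat >> h.py <<'E'
def check(hw,xf,zb,zseat,xl):
    im,d,K,C=cam('wrist');T=tool();go(0,0,0,0);zs=T[2,3]*1e3-zseat;print('z to go',round(zs-zb,1),'force',ctrl.get_obs()['wrist_force'].round(1) if hasattr(ctrl.get_obs()['wrist_force'],'round') else ctrl.get_obs()['wrist_force'])
    for z in(-1.5,-3,-5):
        a,b=sides(im,xf-1,zb+z,hw);print('held y',a,b,(a+b)/2)
    for x in(2,4,6):
        a,b=sides(im,xl+x,zs,hw,8);print('sole y at line+',x,a,b,(a+b)/2)
    xs,ys,I=edge(im,xf,zb,hw-5,5);print('held bottom front',np.round(fitline(xs,ys,abs(np.gradient(cv2.GaussianBlur(I,(5,1),0),axis=1))),2))
    xs,ys,I=edge(im,xl,zs,hw-11,5);print('line',np.round(fitline(xs,ys,(cv2.GaussianBlur(I,(21,1),0)-I)),2))
    return im
E
python3 -c "
from h import *
check(31,23,-42.5,6,25)"
```

```text
at [605.4 166.2 -27.9] head -13.66 tilt deg [-0. -0.] -> tool offset [-549.   304.5  -27.9] rotz -13.66 t 9.20
z to go 8.6 force [-1.   0.2 -1.2]
held y -30.25 32.5 1.125
held y -30.0 32.25 1.125
held y -29.75 32.0 1.125
sole y at line+ 2 -29.75 32.25 1.25
sole y at line+ 4 -29.75 32.25 1.25
sole y at line+ 6 -29.5 32.0 1.25
held bottom front [22.76 -0.24 31.  ]
line [20. -0. 31.]
```

```bash
python3 - <<'E'
from h import *
im,d,K,C=cam('wrist');T=tool();zs=T[2,3]*1e3-6
xs,ys,I=edge(im,24.5,zs,20,5);print(dict(zip(xs[::2],I.mean(0).round()[::2])))
E
```

```text
{np.float64(19.5): np.float32(105.0), np.float64(20.0): np.float32(153.0), np.float64(20.5): np.float32(194.0), np.float64(21.0): np.float32(213.0), np.float64(21.5): np.float32(207.0), np.float64(22.0): np.float32(181.0), np.float64(22.5): np.float32(150.0), np.float64(23.0): np.float32(131.0), np.float64(23.5): np.float32(139.0), np.float64(24.0): np.float32(171.0), np.float64(24.5): np.float32(200.0), np.float64(25.0): np.float32(215.0), np.float64(25.5): np.float32(220.0), np.float64(26.0): np.float32(221.0), np.float64(26.5): np.float32(221.0), np.float64(27.0): np.float32(221.0), np.float64(27.5): np.float32(221.0), np.float64(28.0): np.float32(221.0), np.float64(28.5): np.float32(221.0), np.float64(29.0): np.float32(221.0)}
```

Emit:
apply_moves(
  moves=[
    {"jaw": 0.5,"offset": [0.3,0,4],"rot": [0,0,0]},
    {"jaw": 0.5,"offset": [0,0,3],"rot": [0,0,0]},
    {"jaw": 0.5,"offset": [0,0,1.4],"rot": [0,0,0]},
    {"jaw": 0.5,"offset": [0,0,0],"rot": [0,0,0]},
    {"jaw": 0.5,"offset": [0,0,0],"rot": [0,0,0]},
  ],
)

```text
time_s: 9.88
eef_pos: [0.6057, 0.166, -0.0365]
eef_rot: [0.0, 0.993, -0.119, -0.0]
wrist_force: [-0.3, -0.4, -0.7]
opening: 0.714
grasp_force: 65.4
```

Emit:
apply_moves(
  moves=[
    {"jaw": 0.8,"offset": [0,0,0],"rot": [0,0,0]},
    {"jaw": 1,"offset": [0,0,0],"rot": [0,0,0]},
    {"jaw": 1,"offset": [0,0,0],"rot": [0,0,0]},
    {"jaw": 1,"offset": [0,0,0],"rot": [0,0,0]},
    {"jaw": 1,"offset": [0,0,-10],"rot": [0,0,0]},
  ],
)

```text
time_s: 10.5
eef_pos: [0.6048, 0.1659, -0.0269]
eef_rot: [0.0, 0.993, -0.119, -0.001]
wrist_force: [-0.1, -0.3, 0.1]
opening: 1.002
grasp_force: 0.0
```

Emit:
apply_moves(
  moves=[
    {"jaw": 1,"offset": [0,0,-40],"rot": [0,0,0]},
    {"jaw": 1,"offset": [0,0,-40],"rot": [0,0,0]},
    {"jaw": 1,"offset": [0,0,0],"rot": [0,0,0]},
    {"jaw": 1,"offset": [0,0,0],"rot": [0,0,0]},
    {"jaw": 1,"offset": [0,0,0],"rot": [0,0,0]},
  ],
)

```text
time_s: 11.12
eef_pos: [0.6045, 0.1659, 0.0522]
eef_rot: [0.0, 0.993, -0.119, -0.001]
wrist_force: [0.1, -0.2, 0.1]
opening: 0.999
grasp_force: 0.0
```

```bash
python3 - <<'E'
from h import *
p,im,K,C,m=find('wrist','block_large',z0=.006)
T=tool();zs=T[2,3]*1e3-6
L=p[:2]+35e-3*np.array([np.cos(p[2]),np.sin(p[2])])
xl=(T[:3,:3].T@(np.r_[L,.006]-T[:3,3]))*1e3;print('front in tool by fit',xl.round(1))
xs,ys,I=edge(im,xl[0],zs,20,8);print(I.mean(0)[::2].round().astype(int).tolist(),xs[0])
cv2.imwrite('pics/w7.png',cv2.resize(im[60:300,100:420,::-1],(640,480)))
lf=find('wrist','lift_large',x0=(.4719,.0697,-.548))
q=lf[0];go(q[0]*1e3+12*np.cos(q[2]),q[1]*1e3+12*np.sin(q[2]),60,np.degrees(q[2]))
E
```

```text
wrist block_large score 0.56 px 6151 err 171.6 x 592.7 y 167.7 yaw -13.56
front in tool by fit [23.   1.  46.2]
[107, 107, 104, 100, 92, 83, 72, 63, 56, 53, 51, 50, 49, 48, 51, 56, 70, 88, 119, 150, 179, 201, 214, 220, 223, 223, 223, 223, 223, 223, 223, 223] 15.011678715398496
wrist lift_large score 0.59 px 378 err 378.0 x 380.3 y 67.0 yaw 92.74
at [605.1 165.9  52.6] head -13.67 tilt deg [ 0.09 -0.03] -> tool offset [-198.4  137.7   -7.4] rotz -106.42 t 11.32
```

View pics/w7.png

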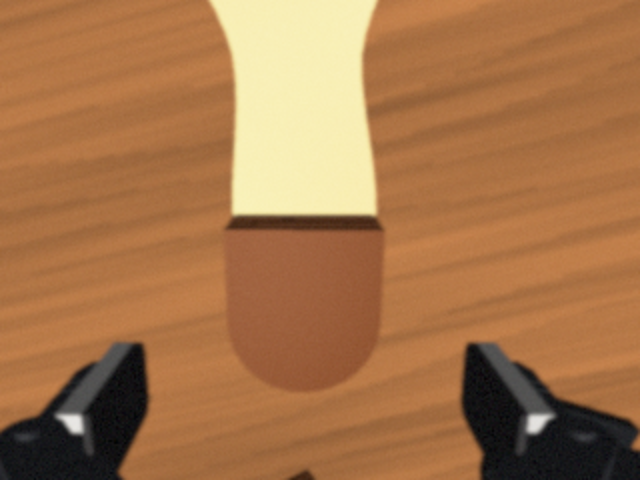

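```bash
python3 -c "
from h import *
go(482,63.5,90,-31.4)"
```

```text
at [605.1 165.9  52.6] head -13.67 tilt deg [ 0.09 -0.03] -> tool offset [-95.4 128.6 -37.4] rotz 17.73 t 11.32
```

Emit:
apply_moves(
  moves=[
    {"jaw": 1,"offset": [-20,26,-19],"rot": [0,0,0]},
    {"jaw": 1,"offset": [-29,39,-18],"rot": [0,0,0]},
    {"jaw": 1,"offset": [-29,39,0],"rot": [0,0,0]},
    {"jaw": 1,"offset": [-17.4,24.6,0],"rot": [0,0,9]},
    {"jaw": 1,"offset": [0,0,0],"rot": [0,0,8.7]},
  ],
)

```text
time_s: 11.95
eef_pos: [0.4808, 0.0626, 0.0903]
eef_rot: [0.0, 0.962, -0.274, -0.001]
wrist_force: [1.4, -0.0, 0.2]
opening: 0.998
grasp_force: 0.0
```

Emit:
apply_moves(
  moves=[
    {"jaw": 0.9,"offset": [0,0,0],"rot": [0,0,0]},
    {"jaw": 0.9,"offset": [0,0,0],"rot": [0,0,0]},
    {"jaw": 0.9,"offset": [0,0,0],"rot": [0,0,0]},
    {"jaw": 0.9,"offset": [0,0,0],"rot": [0,0,0]},
    {"jaw": 0.9,"offset": [0,0,0],"rot": [0,0,0]},
  ],
)

```text
time_s: 12.58
eef_pos: [0.4826, 0.0637, 0.0905]
eef_rot: [0.0, 0.963, -0.27, -0.0]
wrist_force: [-0.5, 0.5, 0.5]
opening: 0.9
grasp_force: 0.0
```

```bash
cat >> h.py <<'E'
def grasp(name,dx,ty,z,x0):
    """measure thing from hover; print move to grasp dx ahead of its centre; ty: tool y of the finger middle in the camera's eyes"""
    r=find('wrist',name,x0=x0)
    if r is None:return
    p,im,K,C,m=r;c,s=np.cos(p[2]),np.sin(p[2]);y=-ty
    go(p[0]*1e3+dx*c+y*s,p[1]*1e3+dx*s-y*c,z,np.degrees(p[2]))
    out=im.copy();draw(out,name,p,S[name][2]/1e3,K,C);return out
E
python3 - <<'E'
from h import *
o=grasp('lift_large',12,1.2,-46,(.4719,.0697,-.548))
cv2.imwrite('pics/w8.png',cv2.resize(o[:,:,::-1],(640,480)))
E
```

```text
wrist lift_large score 0.72 px 3696 err 93.5 x 473.5 y 70.6 yaw -31.08
at [482.6  63.7  90.5] head -31.35 tilt deg [ 0.01 -0.  ] -> tool offset [  0.6  -2.4 136.5] rotz -0.28 t 12.68
```

View pics/w8.png

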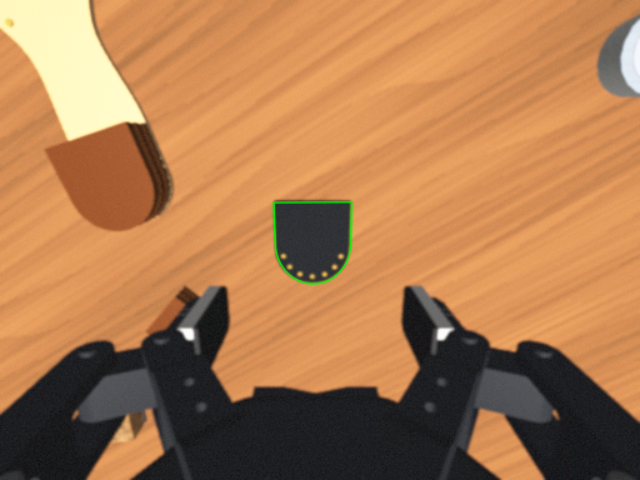

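Emit:
apply_moves(
  moves=[
    {"jaw": 0.85,"offset": [0.6,-2.4,40],"rot": [0,0,-0.3]},
    {"jaw": 0.85,"offset": [0,0,45],"rot": [0,0,0]},
    {"jaw": 0.85,"offset": [0,0,35],"rot": [0,0,0]},
    {"jaw": 0.85,"offset": [0,0,10],"rot": [0,0,0]},
    {"jaw": 0.85,"offset": [0,0,0],"rot": [0,0,0]},
  ],
)

```text
time_s: 13.3
eef_pos: [0.4843, 0.0654, -0.0394]
eef_rot: [0.0, 0.963, -0.268, -0.0]
wrist_force: [0.7, -0.0, 0.2]
opening: 0.852
grasp_force: 0.0
```

```bash
python3 - <<'E'
from h import *
q,im,d=cloud();go(0,0,0,0);print(ctrl.get_obs()['opening'])
cv2.imwrite('pics/w9.png',cv2.resize(im[140:300,90:410,::-1],(800,400)))
for s in(-1,1):
  for x in (-9,0,8,10,12):
    a=q[(abs(q[:,0]-x)<1.2)&(s*q[:,1]>28)&(s*q[:,1]<46)&(q[:,2]<-44)];print(s,x,np.sort(a[:,2])[::-1][:8:2].round(1),a[np.argmax(a[:,2])].round(1) if len(a) else '')
E
```

```text
at [485.3  65.2 -38.5] head -31.07 tilt deg [-0.07  0.03] -> tool offset [-382.   306.3  -38.5] rotz -31.07 t 13.35
0.8479461335701957
-1 -9 [-45.9 -46.8 -47.7 -47.9] [ -8.  -35.1 -45.9]
-1 0 [-45.6 -46.5 -47.7 -48.2] [  0.6 -35.2 -45.6]
-1 8 [-45.7 -46.8 -47.8 -48.3] [  7.3 -35.2 -45.7]
-1 10 [-47.1 -47.8 -48.1 -48.3] [  9.1 -34.8 -47.1]
-1 12 [-47.6 -48.  -48.5 -48.7] [ 12.3 -29.6 -47.6]
1 -9 [-46.2 -47.5 -47.8 -47.9] [ -8.5  37.7 -46.2]
1 0 [-45.7 -46.6 -47.3 -47.6] [  1.2  37.7 -45.7]
1 8 [-46.3 -46.8 -47.5 -47.6] [  7.5  37.7 -46.3]
1 10 [-46.8 -47.5 -47.9 -47.9] [  8.9  37.5 -46.8]
1 12 [-47.8 -48.1 -48.2 -48.3] [ 12.9  30.5 -47.8]
```

View pics/w9.png

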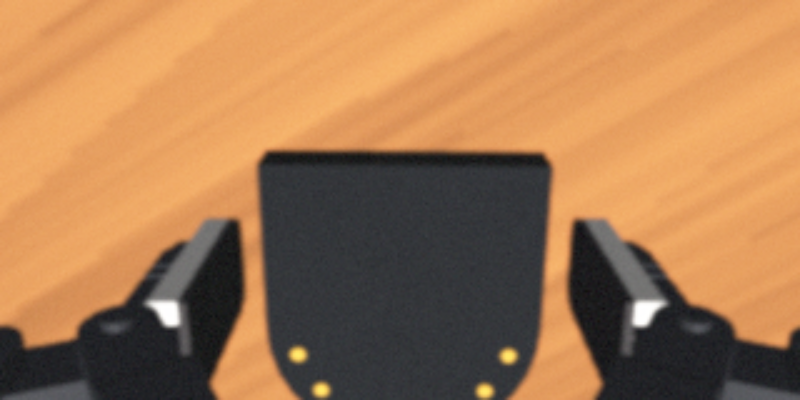

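Emit:
apply_moves(
  moves=[
    {"jaw": 0.85,"offset": [0,0,4],"rot": [0,0,0]},
    {"jaw": 0.85,"offset": [0,0,2],"rot": [0,0,0]},
    {"jaw": 0.5,"offset": [0,0,0],"rot": [0,0,0]},
    {"jaw": 0.5,"offset": [0,0,0],"rot": [0,0,0]},
    {"jaw": 0.5,"offset": [0,0,0],"rot": [0,0,0]},
  ],
)

```text
time_s: 13.98
eef_pos: [0.487, 0.0653, -0.0424]
eef_rot: [-0.0, 0.963, -0.268, 0.002]
wrist_force: [-5.4, 2.4, 24.4]
opening: 0.704
grasp_force: 74.2
```

```bash
python3 - <<'E'
from h import *
im,d,K,C=cam('wrist');go(0,0,0,0);o=ctrl.get_obs();print(o['opening'],o['grasp_force'],o['wrist_force'],o['torque'])
cv2.imwrite('pics/w10.png',cv2.resize(im[140:300,90:410,::-1],(800,400)))
E
```

```text
at [487.   65.3 -42.3] head -31.07 tilt deg [-0.22  0.11] -> tool offset [-383.4  307.3  -42.3] rotz -31.07 t 14.03
0.7057586678745139 74.14389842713717 [-4.57400255  2.20243102 23.49740291] [-0.04927871  1.01869854 -0.18697313]
```

Emit:
apply_moves(
  moves=[
    {"jaw": 0.8,"offset": [0,0,0],"rot": [0,0,0]},
    {"jaw": 0.8,"offset": [0,0,-4.2],"rot": [0,0,0]},
    {"jaw": 0.8,"offset": [0,0,0],"rot": [0,0,0]},
    {"jaw": 0.5,"offset": [0,0,0],"rot": [0,0,0]},
    {"jaw": 0.5,"offset": [0,0,0],"rot": [0,0,0]},
  ],
)

```text
time_s: 14.65
eef_pos: [0.4846, 0.0653, -0.0407]
eef_rot: [0.0, 0.963, -0.268, 0.0]
wrist_force: [-1.5, -0.5, 7.4]
opening: 0.703
grasp_force: 64.1
```

Emit:
apply_moves(
  moves=[
    {"jaw": 0.5,"offset": [0,0,0],"rot": [0,0,0]},
    {"jaw": 0.5,"offset": [0,0,0],"rot": [0,0,0]},
    {"jaw": 0.5,"offset": [0,0,0],"rot": [0,0,0]},
    {"jaw": 0.5,"offset": [0,0,0],"rot": [0,0,0]},
    {"jaw": 0.5,"offset": [0,0,0],"rot": [0,0,0]},
  ],
)

```text
time_s: 15.28
eef_pos: [0.4847, 0.0652, -0.0407]
eef_rot: [0.0, 0.963, -0.268, 0.0]
wrist_force: [-1.3, -0.0, 7.1]
opening: 0.706
grasp_force: 64.1
```

```bash
python3 - <<'E'
from h import *
im,d,K,C=cam('wrist');go(0,0,0,0);T=tool();z=T[2,3]*1e3;o=ctrl.get_obs();print(o['opening'],o['grasp_force'],o['wrist_force'],o['torque'])
for zz in (z,z-10):
    xs,ys,I=edge(im,23,zz,26,8);print(fitline(xs,ys,abs(np.gradient(cv2.GaussianBlur(I,(5,1),0),axis=1))),I.mean(0)[::4].round().tolist())
    print(sides(im,20,zz,31))
go(592.7-77*.972,167.7+77*.234,60,-13.57)
E
```

```text
at [484.7  65.3 -40.7] head -31.07 tilt deg [-0.02  0.  ] -> tool offset [-381.5  306.   -40.7] rotz -31.07 t 15.32
0.7055724055084165 64.13864954101882 [-1.78379125 -0.40115909  6.87078818] [-0.10653103  0.42342433 -0.0803098 ]
(np.float64(23.03225806451613), np.float64(-0.1799373016068576), 31) [55.0, 56.0, 56.0, 56.0, 52.0, 39.0, 29.0, 36.0, 91.0, 149.0, 161.0, 162.0, 163.0, 163.0, 164.0, 164.0]
[np.float64(-31.75), np.float64(33.75)]
(np.float64(26.37903225806452), np.float64(-0.3032258408371008), 31) [56.0, 56.0, 56.0, 55.0, 55.0, 56.0, 56.0, 56.0, 48.0, 33.0, 29.0, 64.0, 137.0, 162.0, 163.0, 163.0]
[np.float64(-29.5), np.float64(31.75)]
at [484.7  65.3 -40.7] head -31.07 tilt deg [-0.02  0.  ] -> tool offset [ -33.7 -120.3 -100.7] rotz -17.50 t 15.32
```

Emit:
apply_moves(
  moves=[
    {"jaw": 0.5,"offset": [0,0,-10],"rot": [0,0,0]},
    {"jaw": 0.5,"offset": [0,0,-40],"rot": [0,0,0]},
    {"jaw": 0.5,"offset": [0,0,-50],"rot": [0,0,0]},
    {"jaw": 0.5,"offset": [-8,-30,0],"rot": [0,0,0]},
    {"jaw": 0.5,"offset": [-12,-45,0],"rot": [0,0,0]},
  ],
)

```text
time_s: 15.95
eef_pos: [0.507, 0.1399, 0.0603]
eef_rot: [-0.0, 0.963, -0.269, 0.001]
wrist_force: [1.3, -0.5, 0.3]
opening: 0.708
grasp_force: 65.3
```

Emit:
apply_moves(
  moves=[
    {"jaw": 0.5,"offset": [-13.7,-45.3,0],"rot": [0,0,-5]},
    {"jaw": 0.5,"offset": [0,0,0],"rot": [0,0,-8]},
    {"jaw": 0.5,"offset": [0,0,0],"rot": [0,0,-4.5]},
    {"jaw": 0.5,"offset": [0,0,0],"rot": [0,0,0]},
    {"jaw": 0.5,"offset": [0,0,0],"rot": [0,0,0]},
  ],
)

```text
time_s: 16.58
eef_pos: [0.5175, 0.1856, 0.0589]
eef_rot: [0.0, 0.993, -0.119, -0.0]
wrist_force: [0.1, -1.2, -0.9]
opening: 0.702
grasp_force: 65.2
```

```bash
cat >> h.py <<'E'
def view(name,z0,x0,zb,hw,png=None,col=None):
    """held thing vs the block below: print centres in tool frame"""
    r=find('wrist',name,z0=z0,x0=x0)
    if r is None:return
    p,im,K,C,m=r;T=tool();H=S[name][2]/1e3
    t=T[:3,:3].T@(np.r_[p[:2],z0+H]-T[:3,3])*1e3
    h=np.degrees(np.arctan2(T[1,0],T[0,0]))
    print('seat in tool',t.round(1),'yaw-head %.2f'%(np.degrees(p[2])-h))
    xs,ys,I=edge(im,23 if hw>25 else 17,zb,hw-5,5);V=np.gradient(cv2.GaussianBlur(I,(5,1),0),axis=1)
    print('held bottom front',np.round(fitline(xs,ys,abs(V)),2))
    for z in(-1.5,-3,-5):
        a,b=sides(im,(23 if hw>25 else 17)-1,zb+z,hw);print('held y',a,b,(a+b)/2)
    go(0,0,0,0);o=ctrl.get_obs();print(o['opening'],o['grasp_force'])
    out=im.copy();draw(out,name,p,z0+H,K,C);return out
E
python3 - <<'E'
from h import *
o=view('block_large',.006,(.5927,.1677,-.2367),-40.7,31)
cv2.imwrite('pics/w11.png',cv2.resize(o[:,:,::-1],(640,480)))
E
```

```text
wrist block_large score 0.79 px 7820 err 192.3 x 593.4 y 167.5 yaw -13.94
seat in tool [78.  -0.4 24.9] yaw-head -0.29
held bottom front [22.8  -0.23 31.  ]
held y -30.0 32.25 1.125
held y -30.25 32.25 1.0
held y -30.25 32.25 1.0
at [517.6 185.6  58.9] head -13.65 tilt deg [-0.  0.] -> tool offset [-459.2  302.5   58.9] rotz -13.65 t 16.68
0.7067732913781984 65.24720842164243
```

View pics/w11.png

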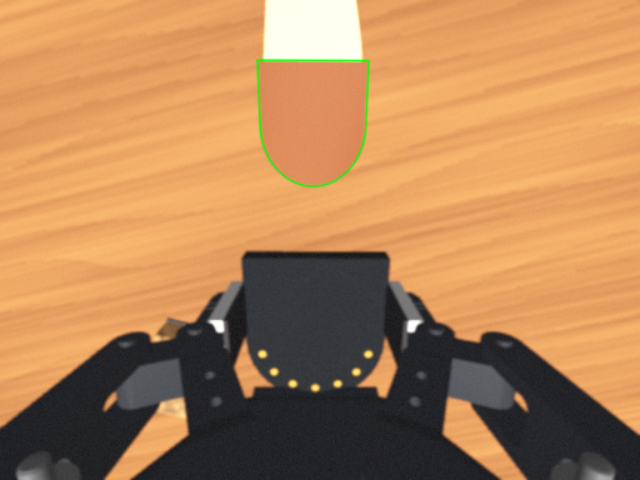

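Emit:
apply_moves(
  moves=[
    {"jaw": 0.5,"offset": [30,-0.5,0],"rot": [0,0,0]},
    {"jaw": 0.5,"offset": [30,-0.5,0],"rot": [0,0,0]},
    {"jaw": 0.5,"offset": [30.2,-0.5,17],"rot": [0,0,0]},
    {"jaw": 0.5,"offset": [0,0,40],"rot": [0,0,0]},
    {"jaw": 0.5,"offset": [0,0,0],"rot": [0,0,0]},
  ],
)

```text
time_s: 17.3
eef_pos: [0.6021, 0.1654, -0.0018]
eef_rot: [0.001, 0.993, -0.119, -0.004]
wrist_force: [-1.0, 0.4, -0.5]
opening: 0.706
grasp_force: 65.2
```

Emit:
apply_moves(
  moves=[
    {"jaw": 0.5,"offset": [0,0,0],"rot": [0,0,0]},
    {"jaw": 0.5,"offset": [0,0,0],"rot": [0,0,0]},
    {"jaw": 0.5,"offset": [0,0,0],"rot": [0,0,0]},
    {"jaw": 0.5,"offset": [0,0,0],"rot": [0,0,0]},
    {"jaw": 0.5,"offset": [0,0,0],"rot": [0,0,0]},
  ],
)

```text
time_s: 17.92
eef_pos: [0.6057, 0.1661, 0.0021]
eef_rot: [-0.0, 0.993, -0.118, 0.0]
wrist_force: [-0.7, 0.6, 0.3]
opening: 0.706
grasp_force: 65.2
```

```bash
python3 - <<'E'
from h import *
im,d,K,C=cam('wrist');T=tool();go(0,0,0,0);z=T[2,3]*1e3
cv2.imwrite('pics/raw.png',im[:,:,::-1])
zb=-40.7
print('to go',z-34-zb)
for nm,zz,x0 in [('lift top',zb-10,23),('lift bottom',zb,23),('block top front',z-34,23),('block bottom/sole',z-6,23)]:
    xs,ys,I=edge(im,x0,zz,22,8);print(nm,xs[0],I.mean(0)[::2].round().astype(int).tolist())
for x,zz in [(22,zb-2),(22,zb-4),(22.3,z-36),(22.3,z-40),(22.3,z-44)]:print(x,round(zz,1),sides(im,x,zz,31,4))
E
```

```text
at [605.7 166.1   2. ] head -13.57 tilt deg [-0.01  0.  ] -> tool offset [-549.8  303.6    2. ] rotz -13.57 t 17.98
to go 8.666028906717692
lift top 15.0 [37, 37, 37, 37, 37, 37, 37, 37, 37, 37, 37, 37, 37, 37, 36, 33, 28, 22, 18, 16, 19, 31, 55, 81, 97, 102, 100, 89, 70, 51, 40, 42]
lift bottom 15.0 [37, 37, 37, 37, 37, 37, 37, 36, 32, 27, 22, 18, 16, 18, 28, 49, 72, 91, 101, 103, 98, 85, 65, 48, 40, 42, 48, 52, 48, 41, 40, 46]
block top front 15.0 [36, 35, 31, 26, 21, 18, 17, 18, 27, 46, 68, 87, 100, 103, 101, 92, 77, 58, 42, 39, 43, 49, 51, 48, 41, 40, 45, 50, 54, 59, 81, 128]
block bottom/sole 15.0 [53, 42, 39, 42, 47, 51, 50, 46, 40, 40, 43, 49, 52, 55, 62, 80, 117, 157, 194, 211, 219, 222, 222, 222, 222, 222, 222, 222, 222, 222, 222, 222]
22 -42.7 [np.float64(-30.0), np.float64(32.25)]
22 -44.7 [np.float64(-30.0), np.float64(32.25)]
22.3 -34.0 [np.float64(-29.5), np.float64(31.75)]
22.3 -38.0 [np.float64(-30.5), np.float64(32.75)]
22.3 -42.0 [np.float64(-30.0), np.float64(32.25)]
```

Emit:
apply_moves(
  moves=[
    {"jaw": 0.5,"offset": [0.4,0,4],"rot": [0,0,0]},
    {"jaw": 0.5,"offset": [0,0,3],"rot": [0,0,0]},
    {"jaw": 0.5,"offset": [0,0,1.5],"rot": [0,0,0]},
    {"jaw": 0.5,"offset": [0,0,0],"rot": [0,0,0]},
    {"jaw": 0.5,"offset": [0,0,0],"rot": [0,0,0]},
  ],
)

```text
time_s: 18.6
eef_pos: [0.6061, 0.1659, -0.0066]
eef_rot: [0.0, 0.993, -0.118, 0.0]
wrist_force: [-1.6, -0.1, 1.6]
opening: 0.703
grasp_force: 65.5
```

```bash
cat >> h.py <<'E'
def prof(zb,hl,hw,x0,zt):
    im,d,K,C=cam('wrist');T=tool();go(0,0,0,0);z=T[2,3]*1e3;o=ctrl.get_obs()
    print('to go %.1f'%(z-zt-zb),'f',np.round(o['wrist_force'],1),'open %.3f grip %.0f'%(o['opening'],o['grasp_force']))
    for nm,zz in [('held bottom',zb),('under top front',z-zt),('line/sole',z-6)]:
        xs,ys,I=edge(im,x0,zz,hw-9,8);print(nm,xs[0],I.mean(0)[::2].round().astype(int).tolist())
    for x,zz in [(x0-1,zb-2),(x0-1,zb-4),(x0-.7,z-zt)]:
        a,b=sides(im,x,zz,hw,4);print(x,round(zz,1),a,b,(a+b)/2)
E
python3 -c "
from h import *
prof(-40.7,35,31,23,34)"
```

```text
at [606.1 165.9  -6.6] head -13.57 tilt deg [-0. -0.] -> tool offset [-550.2  303.5   -6.6] rotz -13.57 t 18.65
to go 0.1 f [-0.9 -0.2  1.6] open 0.704 grip 65
held bottom 15.0 [37, 37, 37, 37, 37, 37, 37, 36, 32, 27, 22, 18, 16, 16, 17, 20, 24, 28, 32, 37, 44, 51, 52, 47, 40, 39, 43, 50, 54, 54, 74, 119]
under top front 15.0 [37, 37, 37, 37, 37, 37, 37, 36, 32, 27, 21, 18, 16, 16, 17, 20, 24, 28, 32, 37, 44, 51, 52, 46, 40, 39, 43, 50, 54, 55, 75, 122]
line/sole 15.0 [33, 38, 43, 49, 51, 50, 44, 39, 38, 41, 48, 52, 54, 55, 72, 106, 148, 190, 210, 219, 222, 222, 222, 222, 222, 222, 222, 222, 222, 222, 222, 222]
22 -42.7 -30.0 32.25 1.125
22 -44.7 -30.25 32.5 1.125
22.3 -40.6 -30.0 32.25 1.125
```

Emit:
apply_moves(
  moves=[
    {"jaw": 0.8,"offset": [0,0,0],"rot": [0,0,0]},
    {"jaw": 0.95,"offset": [0,0,0],"rot": [0,0,0]},
    {"jaw": 0.95,"offset": [0,0,0],"rot": [0,0,0]},
    {"jaw": 0.95,"offset": [0,0,-10],"rot": [0,0,0]},
    {"jaw": 0.95,"offset": [0,0,-40],"rot": [0,0,0]},
  ],
)

```text
time_s: 19.27
eef_pos: [0.6036, 0.1657, 0.0416]
eef_rot: [0.001, 0.993, -0.118, -0.003]
wrist_force: [0.3, 0.9, 0.1]
opening: 0.949
grasp_force: 0.0
```

Emit:
apply_moves(
  moves=[
    {"jaw": 0.95,"offset": [0,0,-40],"rot": [0,0,0]},
    {"jaw": 0.95,"offset": [0,0,0],"rot": [0,0,0]},
    {"jaw": 0.95,"offset": [0,0,0],"rot": [0,0,0]},
    {"jaw": 0.95,"offset": [0,0,0],"rot": [0,0,0]},
    {"jaw": 0.95,"offset": [0,0,0],"rot": [0,0,0]},
  ],
)

```text
time_s: 19.9
eef_pos: [0.6051, 0.1659, 0.082]
eef_rot: [0.0, 0.993, -0.118, -0.001]
wrist_force: [0.3, -0.6, -0.1]
opening: 0.95
grasp_force: 0.0
```

```bash
python3 - <<'E'
from h import *
r=find('wrist','lift_large',z0=.034,x0=(.593,.1675,-.237))
r2=find('wrist','block_large',z0=.006,x0=(.593,.1675,-.237))
if r:
    p,im,K,C,m=r;T=tool();z=T[2,3]*1e3
    for nm,zz in [('lift top',z-44),('lift bottom',z-34),('block bottom',z-6)]:
        xs,ys,I=edge(im,23,zz,22,8);print(nm,xs[0],I.mean(0)[::2].round().astype(int).tolist())
q=np.array([465,201.7]);a=np.radians(18.2);go(465+10*np.cos(a),201.7+10*np.sin(a),110,18.2)
E
```

```text
wrist lift_large score 0.82 px 4994 err 125.8 x 593.7 y 167.5 yaw -13.66
wrist block_large score 0.79 px 336 err 336.0 x 561.0 y 176.8 yaw 29.39
lift top 15.0 [36, 36, 37, 37, 36, 36, 36, 37, 37, 37, 37, 37, 37, 37, 36, 35, 33, 30, 27, 25, 25, 28, 33, 38, 43, 46, 49, 53, 65, 83, 111, 143]
lift bottom 15.0 [36, 36, 37, 37, 37, 37, 37, 37, 37, 37, 36, 35, 32, 30, 26, 25, 25, 28, 33, 38, 42, 45, 48, 51, 61, 74, 100, 128, 160, 185, 205, 215]
block bottom 15.0 [33, 31, 28, 26, 25, 26, 29, 33, 38, 42, 45, 47, 50, 54, 64, 79, 102, 127, 155, 179, 198, 211, 218, 222, 223, 223, 223, 223, 223, 223, 223, 223]
at [605.8 165.9  82.8] head -13.58 tilt deg [ 0.04 -0.01] -> tool offset [-136.7   -7.   -27.2] rotz -31.78 t 20.10
```

Emit:
apply_moves(
  moves=[
    {"jaw": 0.95,"offset": [-40,-2,-27],"rot": [0,0,0]},
    {"jaw": 0.95,"offset": [-50,-2.5,0],"rot": [0,0,0]},
    {"jaw": 0.7,"offset": [-46.7,-2.5,0],"rot": [0,0,-8]},
    {"jaw": 0.7,"offset": [0,0,0],"rot": [0,0,-8]},
    {"jaw": 0.7,"offset": [0,0,0],"rot": [0,0,-8]},
  ],
)

```text
time_s: 20.72
eef_pos: [0.4743, 0.2052, 0.1106]
eef_rot: [-0.0, 0.996, 0.094, 0.0]
wrist_force: [-0.5, -0.3, -0.7]
opening: 0.699
grasp_force: 0.0
```

Emit:
apply_moves(
  moves=[
    {"jaw": 0.7,"offset": [0,0,0],"rot": [0,0,-7.8]},
    {"jaw": 0.7,"offset": [0,0,0],"rot": [0,0,0]},
    {"jaw": 0.7,"offset": [0,0,0],"rot": [0,0,0]},
    {"jaw": 0.7,"offset": [0,0,0],"rot": [0,0,0]},
    {"jaw": 0.7,"offset": [0,0,0],"rot": [0,0,0]},
  ],
)

```text
time_s: 21.35
eef_pos: [0.4748, 0.2048, 0.1103]
eef_rot: [-0.0, 0.987, 0.158, -0.0]
wrist_force: [0.2, 0.0, -0.1]
opening: 0.704
grasp_force: 0.0
```

```bash
python3 - <<'E'
from h import *
grasp('block_small',10,1.1,-32,(.465,.2017,.318))
q,im,d=cloud();a=q[(abs(q[:,0]+12)<60)&(abs(q[:,1])<110)]
import collections
# obstacle: sander pixels by height in tool frame
z=tool()[2,3]*1e3;b=a[(a[:,2]>z-27)&(a[:,2]<z-15)];
for s in(-1,1):
    c=b[(s*b[:,1]>30)];print(s,len(c),c.min(0).round() if len(c) else'',c.max(0).round() if len(c) else '')
E
```

```text
wrist block_small score 0.84 px 1954 err 66.7 x 465.8 y 202.6 yaw 17.31
at [474.8 204.8 110.3] head 18.20 tilt deg [0. 0.] -> tool offset [  0.8  -1.6 142.3] rotz 0.89 t 21.45
-1 1236 [ -23. -110.   83.] [ 39. -75.  95.]
1 0
```

Emit:
apply_moves(
  moves=[
    {"jaw": 0.7,"offset": [0.8,-1.6,45],"rot": [0,0,0.9]},
    {"jaw": 0.7,"offset": [0,0,45],"rot": [0,0,0]},
    {"jaw": 0.7,"offset": [0,0,35],"rot": [0,0,0]},
    {"jaw": 0.7,"offset": [0,0,17],"rot": [0,0,0]},
    {"jaw": 0.7,"offset": [0,0,0],"rot": [0,0,0]},
  ],
)

```text
time_s: 22.12
eef_pos: [0.4743, 0.2065, -0.0325]
eef_rot: [0.0, 0.989, 0.151, -0.001]
wrist_force: [0.5, 0.1, -0.3]
opening: 0.698
grasp_force: 0.0
```

Emit:
apply_moves(
  moves=[
    {"jaw": 0.7,"offset": [0,0,0],"rot": [0,0,0]},
    {"jaw": 0.3,"offset": [0,0,0],"rot": [0,0,0]},
    {"jaw": 0.3,"offset": [0,0,0],"rot": [0,0,0]},
    {"jaw": 0.3,"offset": [0,0,0],"rot": [0,0,0]},
    {"jaw": 0.3,"offset": [0,0,0],"rot": [0,0,0]},
  ],
)

```text
time_s: 22.75
eef_pos: [0.4768, 0.207, -0.0298]
eef_rot: [-0.0, 0.989, 0.151, 0.002]
wrist_force: [-1.0, -0.8, 6.4]
opening: 0.497
grasp_force: 61.6
```

```bash
python3 - <<'E'
from h import *
T=tool();zb=T[2,3]*1e3;print('zb',zb)
prof(zb,26,22,17,0)
a=np.radians(-14.6)
go(643.8-66*np.cos(a),-186.8-66*np.sin(a),40,-14.6)
E
```

```text
zb -29.838604801383354
at [476.8 207.  -29.9] head 17.33 tilt deg [-0.2  -0.02] -> tool offset [-516.8   55.6  -29.9] rotz 17.33 t 22.80
to go -0.0 f [-0.5 -0.2  6.7] open 0.503 grip 62
held bottom 9.0 [74, 78, 71, 62, 56, 56, 64, 70, 71, 71, 73, 92, 115, 135, 148, 152, 152, 151, 151, 150, 150, 150, 150, 151, 152, 152, 153, 153, 154, 154, 154, 155]
under top front 9.0 [73, 78, 71, 62, 56, 56, 64, 70, 72, 71, 73, 92, 115, 135, 148, 152, 152, 151, 151, 150, 150, 150, 150, 151, 152, 152, 153, 153, 154, 154, 154, 155]
line/sole 9.0 [64, 52, 51, 57, 67, 75, 77, 69, 59, 56, 59, 67, 72, 70, 72, 85, 107, 131, 146, 151, 152, 152, 151, 150, 150, 150, 150, 151, 152, 153, 153, 153]
16 -31.8 -20.75 22.5 0.875
16 -33.8 -20.5 22.25 0.875
16.3 -29.9 -25.25 22.75 -1.25
at [476.8 207.  -29.9] head 17.33 tilt deg [-0.2  -0.02] -> tool offset [-13.9 390.7 -69.9] rotz 31.93 t 22.80
```

Emit:
apply_moves(
  moves=[
    {"jaw": 0.3,"offset": [0,0,-10],"rot": [0,0,0]},
    {"jaw": 0.3,"offset": [0,0,-35],"rot": [0,0,0]},
    {"jaw": 0.3,"offset": [0,20,-35],"rot": [0,0,0]},
    {"jaw": 0.3,"offset": [-2,45,0],"rot": [0,0,0]},
    {"jaw": 0.3,"offset": [-2,55,0],"rot": [0,0,0]},
  ],
)

```text
time_s: 23.42
eef_pos: [0.5077, 0.0904, 0.0499]
eef_rot: [0.0, 0.988, 0.152, 0.001]
wrist_force: [1.6, 0.4, 0.2]
opening: 0.494
grasp_force: 61.0
```

Emit:
apply_moves(
  moves=[
    {"jaw": 0.3,"offset": [-2,55,0],"rot": [0,0,0]},
    {"jaw": 0.3,"offset": [-2,55,0],"rot": [0,0,0]},
    {"jaw": 0.3,"offset": [-2,55,0],"rot": [0,0,0]},
    {"jaw": 0.3,"offset": [-2,55,0],"rot": [0,0,0]},
    {"jaw": 0.3,"offset": [-2,50.7,0],"rot": [0,0,8]},
  ],
)

```text
time_s: 24.05
eef_pos: [0.5784, -0.1725, 0.0492]
eef_rot: [0.0, 0.997, 0.08, 0.0]
wrist_force: [0.0, -0.5, 0.3]
opening: 0.501
grasp_force: 60.9
```

Emit:
apply_moves(
  moves=[
    {"jaw": 0.3,"offset": [0,0,0],"rot": [0,0,8]},
    {"jaw": 0.3,"offset": [0,0,0],"rot": [0,0,8]},
    {"jaw": 0.3,"offset": [0,0,0],"rot": [0,0,7.9]},
    {"jaw": 0.3,"offset": [0,0,0],"rot": [0,0,0]},
    {"jaw": 0.3,"offset": [0,0,0],"rot": [0,0,0]},
  ],
)

```text
time_s: 24.68
eef_pos: [0.5781, -0.1705, 0.0487]
eef_rot: [0.0, 0.992, -0.126, 0.0]
wrist_force: [-0.3, -0.3, -0.8]
opening: 0.498
grasp_force: 61.0
```

```bash
python3 - <<'E'
from h import *
g=None
im,d,K,C=cam('wrist');r=ctrl.outline_of('wrist','sole_small');print([(round(e['score'],2),e['position'],int(e['region'].sum()),im[e['region']].mean(0).round().tolist()) for e in r])
T=tool();p=ctrl.camera_params('wrist')
r=[e for e in r if im[e['region']].mean(0)[1]>150];m=r[0]['region']
p,e=fit('sole_small',m,K,C,0,(.6438,-.1868,-.255),cv2.cvtColor(im,cv2.COLOR_RGB2GRAY).astype(np.float32))
print(e,p[:2]*1e3,np.degrees(p[2]))
t=T[:3,:3].T@(np.r_[p[:2],.006]-T[:3,3])*1e3;print('seat in tool',t.round(2))
prof(-29.9,26,22,16,6)
E
```

```text
[]Traceback (most recent call last):
  File "<stdin>", line 5, in <module>
IndexError: list index out of range
```

```bash
cat >> h.py <<'E'
def seat_small(x0=(.6438,-.1868,-.255)):
    im,d,K,C=cam('wrist');T=tool()
    uv=proj(np.array([[x0[0],x0[1],.006]]),K,C)[0].round().astype(int);c=im[uv[1],uv[0]].astype(int);print('px',uv,'rgb',c)
    f=cv2.GaussianBlur(im,(3,3),0);b=(f[:,:,2].astype(float)/(f[:,:,0]+1.)>.55)&(f[:,:,0]>150)
    # bridge the scribed line
    b=cv2.morphologyEx(b.astype(np.uint8),cv2.MORPH_CLOSE,np.ones((7,7),np.uint8))
    n,l=cv2.connectedComponents(b);m=l==l[uv[1],uv[0]];print('area',m.sum())
    p,e=fit('sole_small',m,K,C,0,x0,cv2.cvtColor(im,cv2.COLOR_RGB2GRAY).astype(np.float32))
    print('err %.1f'%e,(p[:2]*1e3).round(1),np.degrees(p[2]).round(2))
    t=T[:3,:3].T@(np.r_[p[:2],.006]-T[:3,3])*1e3;print('seat in tool',t.round(2))
E
python3 - <<'E'
from h import *
seat_small();prof(-29.9,26,22,16,6)
im=cam('wrist')[0];print(im[60:150:15,200:300:25].tolist())
E
```

```text
px [250 115] rgb [255 253 224]
area 7826
err 8.2 [ 645.3 -185.5] -14.53
seat in tool [68.91 -2.3  42.43]
at [ 578.  -170.5   48.4] head -14.51 tilt deg [-0.  0.] -> tool offset [-602.3  -20.2   48.4] rotz -14.51 t 24.88
to go 72.3 f [-0.2  0.4 -0.1] open 0.499 grip 61
held bottom 8.0 [45, 49, 57, 67, 73, 68, 59, 50, 49, 55, 60, 63, 63, 68, 87, 111, 136, 151, 156, 157, 157, 157, 156, 156, 155, 154, 154, 153, 153, 153, 152, 152]
under top front 8.0 [148, 148, 148, 148, 148, 148, 148, 148, 148, 149, 149, 149, 150, 150, 151, 152, 153, 154, 155, 156, 157, 157, 158, 158, 158, 158, 158, 158, 158, 158, 158, 158]
line/sole 8.0 [148, 148, 148, 148, 148, 148, 148, 148, 148, 149, 149, 149, 150, 150, 151, 152, 153, 154, 155, 156, 157, 157, 158, 158, 158, 158, 158, 158, 158, 158, 158, 158]
15 -31.9 -20.75 22.75 1.0
15 -33.9 -20.5 22.75 1.125
15.3 42.4 -19.25 18.75 -0.25
[[[224, 151, 89], [255, 253, 222], [255, 254, 226], [253, 243, 184]], [[211, 140, 83], [255, 254, 224], [255, 254, 224], [254, 251, 202]], [[206, 137, 82], [255, 253, 221], [255, 254, 225], [254, 248, 192]], [[207, 139, 82], [255, 253, 223], [255, 254, 224], [253, 243, 181]], [[213, 143, 88], [255, 254, 223], [255, 253, 223], [250, 229, 158]], [[207, 140, 82], [231, 173, 109], [255, 254, 222], [215, 146, 90]]]
```

Emit:
apply_moves(
  moves=[
    {"jaw": 0.3,"offset": [30,-1.3,0],"rot": [0,0,0]},
    {"jaw": 0.3,"offset": [30,-1,5],"rot": [0,0,0]},
    {"jaw": 0.3,"offset": [19.3,-1,18],"rot": [0,0,0]},
    {"jaw": 0.3,"offset": [0,0,30],"rot": [0,0,0]},
    {"jaw": 0.3,"offset": [0,0,10],"rot": [0,0,0]},
  ],
)

```text
time_s: 25.55
eef_pos: [0.6539, -0.1864, -0.0173]
eef_rot: [-0.001, 0.992, -0.127, -0.002]
wrist_force: [-0.9, -0.8, -2.1]
opening: 0.498
grasp_force: 61.0
```

Emit:
apply_moves(
  moves=[
    {"jaw": 0.3,"offset": [0,0,0],"rot": [0,0,0]},
    {"jaw": 0.3,"offset": [0,0,0],"rot": [0,0,0]},
    {"jaw": 0.3,"offset": [0,0,0],"rot": [0,0,0]},
    {"jaw": 0.3,"offset": [0,0,0],"rot": [0,0,0]},
    {"jaw": 0.3,"offset": [0,0,0],"rot": [0,0,0]},
  ],
)

```text
time_s: 26.18
eef_pos: [0.6558, -0.1874, -0.0143]
eef_rot: [0.0, 0.992, -0.127, 0.0]
wrist_force: [-0.3, -0.4, -1.3]
opening: 0.497
grasp_force: 61.0
```

```bash
python3 - <<'E'
from h import *
prof(-29.9,26,22,17,6)
im=cam('wrist')[0];z=tool()[2,3]*1e3
for x in(17,18,20,22,24):print('sole sides',x,sides(im,x,z-6,22,6))
for y0 in(-12,0,12):
    p=ctrl.camera_params('wrist');xs=np.arange(10,24,.5);uv=proj(np.c_[xs,np.full(len(xs),y0),np.full(len(xs),z-6)]/1e3,p['K'],p['mount']).astype(np.float32)
    print(y0,cv2.remap(im,uv[:,:1],uv[:,1:],cv2.INTER_LINEAR)[:,0].mean(1).round().astype(int).tolist())
E
```

```text
at [ 655.7 -187.3  -14.4] head -14.57 tilt deg [-0.02 -0.01] -> tool offset [-681.8  -16.3  -14.4] rotz -14.57 t 26.23
to go 9.5 f [ 0.4  0.5 -0.5] open 0.499 grip 61
held bottom 9.0 [45, 54, 58, 54, 47, 40, 38, 43, 48, 52, 56, 76, 117, 161, 198, 219, 220, 210, 186, 157, 138, 156, 184, 208, 221, 224, 224, 224, 224, 224, 224, 224]
under top front 9.0 [44, 48, 52, 56, 75, 112, 154, 194, 213, 220, 216, 201, 171, 149, 144, 162, 192, 211, 221, 224, 224, 224, 224, 224, 224, 224, 224, 224, 224, 224, 224, 224]
line/sole 9.0 [44, 48, 52, 56, 75, 112, 154, 194, 213, 220, 216, 201, 171, 149, 144, 162, 192, 211, 221, 224, 224, 224, 224, 224, 224, 224, 224, 224, 224, 224, 224, 224]
16 -31.9 -19.5 21.0 0.75
16 -33.9 -20.75 22.75 1.0
16.3 -20.4 -21.75 23.0 0.625
sole sides 17 [np.float64(-21.5), np.float64(23.0)]
sole sides 18 [np.float64(-21.5), np.float64(22.75)]
sole sides 20 [np.float64(-21.25), np.float64(22.75)]
sole sides 22 [np.float64(-21.0), np.float64(22.5)]
sole sides 24 [np.float64(-21.0), np.float64(22.5)]
-12 [49, 44, 62, 100, 151, 202, 217, 224, 223, 215, 178, 140, 121, 155, 193, 216, 225, 226, 224, 225, 226, 226, 225, 225, 225, 225, 225, 225]
0 [49, 48, 57, 97, 152, 201, 216, 223, 222, 215, 180, 146, 130, 164, 196, 215, 223, 224, 224, 225, 225, 224, 224, 224, 224, 224, 224, 224]
12 [54, 51, 62, 99, 152, 202, 216, 222, 222, 213, 178, 138, 115, 145, 186, 212, 222, 223, 223, 223, 223, 223, 222, 223, 223, 223, 223, 223]
```

Emit:
apply_moves(
  moves=[
    {"jaw": 0.3,"offset": [0.6,-0.2,4],"rot": [0,0,0]},
    {"jaw": 0.3,"offset": [0,0,3.5],"rot": [0,0,0]},
    {"jaw": 0.3,"offset": [0,0,1.7],"rot": [0,0,0]},
    {"jaw": 0.3,"offset": [0,0,0],"rot": [0,0,0]},
    {"jaw": 0.3,"offset": [0,0,0],"rot": [0,0,0]},
  ],
)

```text
time_s: 26.9
eef_pos: [0.6562, -0.1872, -0.0238]
eef_rot: [-0.0, 0.992, -0.127, -0.0]
wrist_force: [-2.9, 0.6, 3.6]
opening: 0.497
grasp_force: 61.3
```

```bash
python3 -c "
from h import *
prof(-29.9,26,22,17,6)"
```

```text
at [ 656.3 -187.3  -23.8] head -14.57 tilt deg [-0. -0.] -> tool offset [-682.3  -16.1  -23.8] rotz -14.57 t 26.95
to go 0.1 f [-2.   0.4  3.1] open 0.496 grip 61
held bottom 9.0 [45, 54, 58, 55, 47, 40, 38, 43, 48, 51, 49, 51, 69, 104, 150, 193, 213, 221, 223, 223, 223, 223, 224, 224, 224, 224, 224, 224, 224, 224, 224, 224]
under top front 9.0 [46, 54, 59, 54, 46, 39, 38, 44, 49, 50, 49, 51, 71, 109, 154, 195, 215, 222, 223, 223, 223, 223, 224, 224, 224, 224, 224, 224, 224, 224, 224, 224]
line/sole 9.0 [46, 54, 59, 54, 46, 39, 38, 44, 49, 50, 49, 51, 71, 109, 154, 195, 215, 222, 223, 223, 223, 223, 224, 224, 224, 224, 224, 224, 224, 224, 224, 224]
16 -31.9 -19.75 21.5 0.875
16 -33.9 -20.25 22.25 1.0
16.3 -29.8 -21.25 23.25 1.0
```

Emit:
apply_moves(
  moves=[
    {"jaw": 0.65,"offset": [0,0,0],"rot": [0,0,0]},
    {"jaw": 0.75,"offset": [0,0,0],"rot": [0,0,0]},
    {"jaw": 0.75,"offset": [0,0,0],"rot": [0,0,0]},
    {"jaw": 0.75,"offset": [0,0,-10],"rot": [0,0,0]},
    {"jaw": 0.75,"offset": [0,0,-40],"rot": [0,0,0]},
  ],
)

```text
time_s: 27.58
eef_pos: [0.6539, -0.1862, 0.0241]
eef_rot: [-0.001, 0.992, -0.127, -0.003]
wrist_force: [-0.2, 1.1, 0.3]
opening: 0.749
grasp_force: 0.0
```

Emit:
apply_moves(
  moves=[
    {"jaw": 0.75,"offset": [0,0,-50],"rot": [0,0,0]},
    {"jaw": 0.75,"offset": [0,0,0],"rot": [0,0,0]},
    {"jaw": 0.75,"offset": [0,0,0],"rot": [0,0,0]},
    {"jaw": 0.75,"offset": [0,0,0],"rot": [0,0,0]},
    {"jaw": 0.75,"offset": [0,0,0],"rot": [0,0,0]},
  ],
)

```text
time_s: 28.2
eef_pos: [0.6553, -0.1868, 0.0745]
eef_rot: [-0.0, 0.992, -0.127, -0.001]
wrist_force: [0.2, 0.1, -0.3]
opening: 0.753
grasp_force: 0.0
```

```bash
python3 - <<'E'
from h import *
r=find('wrist','block_small',z0=.006,x0=(.6453,-.1855,-.254))
a=np.radians(5.7);go(437.8+10*np.cos(a),-321+10*np.sin(a),100,5.7)
E
```

```text
wrist block_small score 0.56 px 2711 err 66.8 x 645.4 y -185.9 yaw -14.19
at [ 655.6 -187.    75. ] head -14.58 tilt deg [0.1  0.02] -> tool offset [-167.7  181.1  -25. ] rotz -20.28 t 28.30
```

Emit:
apply_moves(
  moves=[
    {"jaw": 0.75,"offset": [-20,22,-25],"rot": [0,0,0]},
    {"jaw": 0.75,"offset": [-40,43,0],"rot": [0,0,0]},
    {"jaw": 0.75,"offset": [-42,45,0],"rot": [0,0,0]},
    {"jaw": 0.7,"offset": [-40,43,0],"rot": [0,0,0]},
    {"jaw": 0.7,"offset": [-25.7,28.1,0],"rot": [0,0,-7]},
  ],
)

```text
time_s: 28.92
eef_pos: [0.4461, -0.3213, 0.1009]
eef_rot: [-0.0, 0.998, -0.065, -0.0]
wrist_force: [0.0, -0.4, -0.4]
opening: 0.699
grasp_force: 0.0
```

Emit:
apply_moves(
  moves=[
    {"jaw": 0.7,"offset": [0,0,0],"rot": [0,0,-7]},
    {"jaw": 0.7,"offset": [0,0,0],"rot": [0,0,-6.3]},
    {"jaw": 0.7,"offset": [0,0,0],"rot": [0,0,0]},
    {"jaw": 0.7,"offset": [0,0,0],"rot": [0,0,0]},
    {"jaw": 0.7,"offset": [0,0,0],"rot": [0,0,0]},
  ],
)

```text
time_s: 29.55
eef_pos: [0.4485, -0.3202, 0.101]
eef_rot: [-0.0, 0.999, 0.05, -0.0]
wrist_force: [-0.1, -0.6, 0.7]
opening: 0.702
grasp_force: 0.0
```

```bash
python3 -c "
from h import *
grasp('lift_small',10,1.0,-36.5,(.438,-.321,.1))"
```

```text
wrist lift_small score 0.66 px 1900 err 61.8 x 439.1 y -319.7 yaw 5.62
at [ 448.4 -320.2  101. ] head 5.70 tilt deg [0.   0.01] -> tool offset [  0.8  -2.3 137.5] rotz 0.08 t 29.65
```

Emit:
apply_moves(
  moves=[
    {"jaw": 0.7,"offset": [0.8,-2.3,45],"rot": [0,0,0]},
    {"jaw": 0.7,"offset": [0,0,45],"rot": [0,0,0]},
    {"jaw": 0.7,"offset": [0,0,32],"rot": [0,0,0]},
    {"jaw": 0.7,"offset": [0,0,14.5],"rot": [0,0,0]},
    {"jaw": 0.7,"offset": [0,0,0],"rot": [0,0,0]},
  ],
)

```text
time_s: 30.28
eef_pos: [0.4486, -0.3175, -0.0359]
eef_rot: [-0.001, 0.999, 0.05, -0.001]
wrist_force: [0.8, -0.7, -0.0]
opening: 0.7
grasp_force: 0.0
```

Emit:
apply_moves(
  moves=[
    {"jaw": 0.7,"offset": [0,0,0],"rot": [0,0,0]},
    {"jaw": 0.3,"offset": [0,0,0],"rot": [0,0,0]},
    {"jaw": 0.3,"offset": [0,0,0],"rot": [0,0,0]},
    {"jaw": 0.3,"offset": [0,0,0],"rot": [0,0,0]},
    {"jaw": 0.3,"offset": [0,0,0],"rot": [0,0,0]},
  ],
)

```text
time_s: 30.9
eef_pos: [0.4501, -0.3192, -0.0334]
eef_rot: [0.001, 0.999, 0.05, 0.001]
wrist_force: [0.2, 0.7, 6.4]
opening: 0.489
grasp_force: 60.2
```

```bash
python3 - <<'E'
from h import *
zb=tool()[2,3]*1e3;prof(zb,26,22,17,0)
a=np.radians(-14.5);go(645.4-66*np.cos(a),-185.7-66*np.sin(a),70,-14.5)
E
```

```text
at [ 450.1 -319.1  -33.4] head 5.73 tilt deg [-0.11 -0.15] -> tool offset [-416.  -362.4  -33.4] rotz 5.73 t 30.95
to go -0.0 f [-0.2  0.1  6.3] open 0.488 grip 60
held bottom 9.0 [51, 51, 51, 49, 44, 37, 31, 27, 25, 27, 39, 64, 98, 133, 151, 159, 161, 160, 158, 157, 155, 154, 154, 154, 154, 155, 156, 157, 158, 159, 159, 159]
under top front 9.0 [51, 51, 51, 49, 44, 38, 31, 27, 25, 27, 39, 63, 97, 132, 151, 159, 161, 160, 158, 157, 155, 154, 154, 154, 154, 155, 156, 157, 158, 159, 159, 159]
line/sole 9.0 [51, 51, 51, 52, 52, 52, 51, 50, 48, 43, 36, 30, 26, 25, 30, 47, 82, 118, 144, 157, 161, 160, 159, 157, 156, 154, 154, 154, 154, 155, 156, 157]
16 -35.4 -20.75 22.75 1.0
16 -37.4 -20.5 22.5 1.0
16.3 -33.4 -21.0 23.0 1.0
at [ 450.1 -319.1  -33.4] head 5.73 tilt deg [-0.11 -0.15] -> tool offset [ 145.7 -136.1 -103.4] rotz 20.23 t 30.95
```

Emit:
apply_moves(
  moves=[
    {"jaw": 0.3,"offset": [0,0,-10],"rot": [0,0,0]},
    {"jaw": 0.3,"offset": [0,0,-40],"rot": [0,0,0]},
    {"jaw": 0.3,"offset": [0,0,-53],"rot": [0,0,0]},
    {"jaw": 0.3,"offset": [25,-23,0],"rot": [0,0,0]},
    {"jaw": 0.3,"offset": [38,-36,0],"rot": [0,0,0]},
  ],
)

```text
time_s: 31.58
eef_pos: [0.5068, -0.2541, 0.07]
eef_rot: [0.001, 0.999, 0.048, 0.001]
wrist_force: [0.3, 0.1, -0.2]
opening: 0.487
grasp_force: 60.9
```

Emit:
apply_moves(
  moves=[
    {"jaw": 0.3,"offset": [42,-40,0],"rot": [0,0,0]},
    {"jaw": 0.3,"offset": [40.7,-37.1,0],"rot": [0,0,6]},
    {"jaw": 0.3,"offset": [0,0,0],"rot": [0,0,8]},
    {"jaw": 0.3,"offset": [0,0,0],"rot": [0,0,6.2]},
    {"jaw": 0.3,"offset": [0,0,0],"rot": [0,0,0]},
  ],
)

```text
time_s: 32.2
eef_pos: [0.5806, -0.1678, 0.0684]
eef_rot: [0.0, 0.992, -0.125, 0.0]
wrist_force: [0.0, -0.3, 1.2]
opening: 0.486
grasp_force: 60.9
```

Emit:
apply_moves(
  moves=[
    {"jaw": 0.3,"offset": [0,0,0],"rot": [0,0,0]},
    {"jaw": 0.3,"offset": [0,0,0],"rot": [0,0,0]},
    {"jaw": 0.3,"offset": [0,0,0],"rot": [0,0,0]},
    {"jaw": 0.3,"offset": [0,0,0],"rot": [0,0,0]},
    {"jaw": 0.3,"offset": [0,0,0],"rot": [0,0,0]},
  ],
)

```text
time_s: 32.83
eef_pos: [0.5803, -0.168, 0.0675]
eef_rot: [-0.0, 0.992, -0.126, -0.0]
wrist_force: [0.0, 0.2, -0.5]
opening: 0.485
grasp_force: 60.9
```

```bash
python3 - <<'E'
from h import *
view('block_small',.006,(.6454,-.1857,-.252),-33.4,22)
prof(-33.4,26,22,17,28)
E
```

```text
wrist block_small score 0.95 px 3432 err 92.2 x 645.2 y -185.9 yaw -14.71
seat in tool [67.3  1.1 39.5] yaw-head -0.24
held bottom front [15.31 -0.47 31.  ]
held y -20.5 22.75 1.125
held y -20.5 22.75 1.125
held y -20.25 22.5 1.125
at [ 580.3 -168.    67.6] head -14.47 tilt deg [0. 0.] -> tool offset [-603.9  -17.7   67.6] rotz -14.47 t 32.92
0.48308310347568967 60.854445453733206
at [ 580.3 -168.    67.6] head -14.47 tilt deg [0. 0.] -> tool offset [-603.9  -17.7   67.6] rotz -14.47 t 32.98
to go 73.0 f [-0.7 -0.4 -1.4] open 0.488 grip 61
held bottom 9.0 [53, 53, 53, 52, 49, 44, 37, 32, 28, 26, 28, 44, 72, 106, 138, 157, 163, 165, 166, 166, 166, 167, 167, 167, 167, 167, 167, 166, 166, 165, 165, 164]
under top front 9.0 [159, 159, 159, 159, 159, 158, 158, 158, 158, 158, 158, 158, 159, 159, 160, 160, 161, 162, 162, 163, 164, 165, 166, 166, 167, 167, 168, 168, 168, 168, 168, 168]
line/sole 9.0 [158, 158, 159, 159, 160, 160, 161, 162, 163, 163, 164, 165, 166, 166, 167, 167, 168, 168, 168, 168, 168, 168, 168, 168, 168, 168, 168, 168, 168, 168, 168, 167]
16 -35.4 -20.5 22.75 1.125
16 -37.4 -20.25 22.5 1.125
16.3 39.6 -22.25 24.25 1.0
```

Emit:
apply_moves(
  moves=[
    {"jaw": 0.3,"offset": [30,0,0],"rot": [0,0,0]},
    {"jaw": 0.3,"offset": [30,0,6],"rot": [0,0,0]},
    {"jaw": 0.3,"offset": [18,0,18],"rot": [0,0,0]},
    {"jaw": 0.3,"offset": [0,0,30],"rot": [0,0,0]},
    {"jaw": 0.3,"offset": [0,0,10],"rot": [0,0,0]},
  ],
)

```text
time_s: 33.6
eef_pos: [0.6542, -0.1866, 0.001]
eef_rot: [-0.001, 0.992, -0.126, -0.002]
wrist_force: [-0.4, -0.5, -0.5]
opening: 0.492
grasp_force: 60.9
```

Emit:
apply_moves(
  moves=[
    {"jaw": 0.3,"offset": [0,0,0],"rot": [0,0,0]},
    {"jaw": 0.3,"offset": [0,0,0],"rot": [0,0,0]},
    {"jaw": 0.3,"offset": [0,0,0],"rot": [0,0,0]},
    {"jaw": 0.3,"offset": [0,0,0],"rot": [0,0,0]},
    {"jaw": 0.3,"offset": [0,0,0],"rot": [0,0,0]},
  ],
)

```text
time_s: 34.22
eef_pos: [0.656, -0.1876, 0.004]
eef_rot: [0.0, 0.992, -0.126, 0.0]
wrist_force: [0.1, -0.9, 0.3]
opening: 0.486
grasp_force: 60.9
```

```bash
python3 - <<'E'
from h import *
prof(-33.4,26,22,17,28)
im=cam('wrist')[0];z=tool()[2,3]*1e3
for x in(14.5,15,15.5):print('block top sides',x,sides(im,x,z-28,22,4))
for y0 in(-14,14):
  for zz in (-33.4,z-28):
    p=ctrl.camera_params('wrist');xs=np.arange(10,22,.5);uv=proj(np.c_[xs,np.full(len(xs),y0),np.full(len(xs),zz)]/1e3,p['K'],p['mount']).astype(np.float32)
    print(y0,cv2.remap(im,uv[:,:1],uv[:,1:],cv2.INTER_LINEAR)[:,0].mean(1).round().astype(int).tolist())
E
```

```text
at [ 655.9 -187.5    3.9] head -14.47 tilt deg [-0.02 -0.  ] -> tool offset [-682.   -17.6    3.9] rotz -14.47 t 34.27
to go 9.3 f [-1.   0.3 -0.4] open 0.484 grip 61
held bottom 9.0 [37, 37, 37, 36, 35, 31, 26, 21, 18, 16, 18, 27, 45, 67, 87, 101, 105, 105, 100, 89, 73, 54, 45, 45, 49, 52, 48, 44, 46, 50, 58, 72]
under top front 9.0 [20, 17, 16, 18, 27, 43, 64, 85, 97, 104, 106, 104, 96, 82, 66, 50, 43, 46, 50, 52, 48, 44, 45, 49, 55, 66, 94, 132, 173, 205, 217, 223]
line/sole 9.0 [50, 44, 44, 48, 52, 51, 48, 44, 45, 49, 53, 62, 77, 105, 142, 176, 204, 216, 222, 224, 224, 224, 224, 224, 224, 224, 224, 224, 224, 224, 224, 224]
16 -35.4 -20.5 22.75 1.125
16 -37.4 -20.25 22.75 1.25
16.3 -24.1 -20.5 22.0 0.75
block top sides 14.5 [np.float64(-21.5), np.float64(22.75)]
block top sides 15 [np.float64(-21.0), np.float64(22.5)]
block top sides 15.5 [np.float64(-20.75), np.float64(22.5)]
-14 [36, 37, 37, 33, 27, 21, 18, 18, 21, 20, 35, 60, 84, 99, 106, 107, 105, 98, 81, 58, 46, 47, 58, 66]
-14 [12, 14, 18, 32, 53, 75, 93, 102, 106, 108, 104, 92, 72, 51, 39, 47, 58, 65, 57, 45, 47, 59, 67, 63]
14 [35, 34, 34, 33, 22, 17, 12, 9, 18, 23, 42, 65, 88, 100, 101, 102, 97, 86, 68, 46, 36, 39, 48, 55]
14 [18, 14, 22, 40, 63, 85, 96, 101, 103, 102, 96, 81, 62, 41, 36, 48, 58, 60, 53, 41, 41, 48, 53, 56]
```

Emit:
apply_moves(
  moves=[
    {"jaw": 0.3,"offset": [0.4,-0.3,4],"rot": [0,0,0]},
    {"jaw": 0.3,"offset": [0,0,3.5],"rot": [0,0,0]},
    {"jaw": 0.3,"offset": [0,0,1.6],"rot": [0,0,0]},
    {"jaw": 0.3,"offset": [0,0,0],"rot": [0,0,0]},
    {"jaw": 0.3,"offset": [0,0,0],"rot": [0,0,0]},
  ],
)

```text
time_s: 34.95
eef_pos: [0.6564, -0.1873, -0.0053]
eef_rot: [0.0, 0.992, -0.126, 0.0]
wrist_force: [-0.6, -0.1, 3.4]
opening: 0.485
grasp_force: 61.2
```

```bash
python3 -c "
from h import *
prof(-33.4,26,22,17,28)"
```

```text
at [ 656.4 -187.3   -5.3] head -14.47 tilt deg [-0.01 -0.  ] -> tool offset [-682.4  -17.3   -5.3] rotz -14.47 t 35.00
to go 0.1 f [-1.1  1.6  2.4] open 0.485 grip 61
held bottom 9.0 [37, 38, 37, 36, 34, 30, 25, 20, 18, 17, 17, 18, 20, 23, 27, 31, 38, 45, 51, 52, 48, 43, 45, 49, 51, 55, 74, 121, 169, 203, 220, 224]
under top front 9.0 [37, 38, 37, 36, 34, 30, 25, 20, 18, 17, 17, 18, 20, 23, 27, 32, 38, 46, 51, 52, 47, 43, 45, 49, 51, 56, 75, 123, 172, 205, 220, 224]
line/sole 9.0 [37, 43, 50, 53, 51, 47, 43, 45, 48, 52, 52, 63, 85, 127, 169, 201, 219, 223, 224, 224, 224, 224, 224, 224, 224, 224, 224, 224, 224, 224, 224, 224]
16 -35.4 -20.5 22.5 1.0
16 -37.4 -20.25 22.5 1.125
16.3 -33.3 -20.25 22.5 1.125
```

Landed flush. I'll release, retreat, and check with both the wrist and top cameras.

Emit:
apply_moves(
  moves=[
    {"jaw": 0.6,"offset": [0,0,0],"rot": [0,0,0]},
    {"jaw": 0.75,"offset": [0,0,0],"rot": [0,0,0]},
    {"jaw": 0.75,"offset": [0,0,0],"rot": [0,0,0]},
    {"jaw": 0.75,"offset": [0,0,-10],"rot": [0,0,0]},
    {"jaw": 0.75,"offset": [0,0,-40],"rot": [0,0,0]},
  ],
)

```text
time_s: 35.62
eef_pos: [0.654, -0.1863, 0.0425]
eef_rot: [-0.001, 0.992, -0.126, -0.003]
wrist_force: [0.2, -0.6, 0.3]
opening: 0.75
grasp_force: 0.0
```

Emit:
apply_moves(
  moves=[
    {"jaw": 0.75,"offset": [0,0,-40],"rot": [0,0,0]},
    {"jaw": 0.75,"offset": [0,0,0],"rot": [0,0,0]},
    {"jaw": 0.75,"offset": [0,0,0],"rot": [0,0,0]},
    {"jaw": 0.75,"offset": [0,0,0],"rot": [0,0,0]},
    {"jaw": 0.75,"offset": [0,0,0],"rot": [0,0,0]},
  ],
)

```text
time_s: 36.25
eef_pos: [0.6555, -0.1869, 0.0831]
eef_rot: [-0.0, 0.992, -0.126, -0.001]
wrist_force: [-0.6, -0.3, 1.1]
opening: 0.75
grasp_force: 0.0
```

```bash
python3 -c "
from h import *
find('wrist','lift_small',z0=.028,x0=(.6453,-.1858,-.253));go(0,0,0,0)"
```

```text
wrist lift_small score 0.94 px 2503 err 119.0 x 645.4 y -186.0 yaw -14.28
at [ 655.8 -187.1   83.5] head -14.48 tilt deg [0.08 0.02] -> tool offset [-681.8  -17.2   83.5] rotz -14.48 t 36.35
```

Emit:
apply_moves(
  moves=[
    {"jaw": 0.75,"offset": [-50,0,-30],"rot": [0,0,0]},
    {"jaw": 0.75,"offset": [-55,0,-20],"rot": [0,0,0]},
    {"jaw": 0.75,"offset": [-55,10,0],"rot": [0,0,0]},
    {"jaw": 0.75,"offset": [-50,10,0],"rot": [0,0,0]},
    {"jaw": 0.75,"offset": [-30,10,0],"rot": [0,0,0]},
  ],
)

```text
time_s: 36.98
eef_pos: [0.4143, -0.1556, 0.1342]
eef_rot: [-0.0, 0.992, -0.126, -0.0]
wrist_force: [0.2, 0.3, 0.4]
opening: 0.753
grasp_force: 0.0
```

```bash
python3 - <<'E'
from h import *
for n,z,x0 in [('lift_large',.034,(.593,.1675,-.237)),('lift_small',.028,(.645,-.186,-.253))]: find('top',n,z0=z,x0=x0)
im,d,K,C=cam('top')
z=np.load('top0.npz')
for n,x,y in [('large',.592,.166),('small',.644,-.186)]:
    P=place((x,y,-.24),np.array([[0,0],[15,12],[15,-12],[-15,12],[-15,-12.]])/1e3,.044)
    uv=proj(P,K,C).round().astype(int);h=[]
    for u,v in uv:
        dd=np.median(d[v-1:v+2,u-1:u+2]);h.append(((C@np.r_[np.linalg.inv(K)@[u,v,1]*dd,1])[2]*1e3).round(1))
    print(n,'top heights',h)
for t in ['tin','sander','hammer']:print(t,[np.round(r['position']).tolist() for r in ctrl.outline_of('top',t)])
go(0,0,0,0)
E
```

```text
top lift_large score 0.76 px 753 err 37.2 x 591.9 y 166.6 yaw -14.46
top lift_small score 0.63 px 402 err 32.0 x 644.4 y -186.1 yaw -14.34
large top heights [np.float64(44.0), np.float64(42.1), np.float64(43.0), np.float64(43.2), np.float64(42.9)]
small top heights [np.float64(35.7), np.float64(36.7), np.float64(37.4), np.float64(35.5), np.float64(37.3)]
tin []
sander [[98.0, 198.0]]
hammer [[429.0, 146.0]]
at [ 417.2 -156.5  134.5] head -14.45 tilt deg [-0.01  0.  ] -> tool offset [-443.1  -47.5  134.5] rotz -14.45 t 37.38
```

```bash
python3 - <<'E'
from h import *
im,d,K,C=cam('top');a=np.load('top0.npz')['im']
for n,(x1,y1,x2,y2) in {'sander':(80,172,125,220),'tin':(305,165,345,202),'hammer':(400,95,455,215),'bench ref':(20,100,70,150)}.items():
    e=np.abs(im[y1:y2,x1:x2].astype(int)-a[y1:y2,x1:x2]).mean(2)
    print(n,e.mean().round(1),(e>40).sum(), cv2.phaseCorrelate(*[cv2.cvtColor(i[y1:y2,x1:x2],cv2.COLOR_RGB2GRAY).astype(np.float32) for i in(a,im)]))
E
```

```text
sander 1.2 0 ((0.538884935546939, 0.03584042510792784), 0.9631080989484434)
tin 43.2 764 ((-12.589130605037049, -23.906681978976444), -0.030671066045761107)
hammer 1.4 0 ((-0.0174719134599286, -0.011257933835707945), 0.9850517193476359)
bench ref 1.3 0 ((-0.2129324702196307, 0.12528061772588472), 1.0241206840515136)
```

The sander and hammer haven't moved. The arm only hides the tin in this view, and I never went near it. I'm handing in.

```bash
python3 -c "
from bench import ctrl
print(ctrl.hand_in())"
```

```text
the job is handed in; nothing more can be done
None
```

Both heels are built and handed in at about 37 s: each block sits on its seat and each black top piece sits flush on its block, matching to within about 1 mm by camera; the sander and hammer did not move, and the tin was not touched, though the arm hid it in my last check.

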